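# Rack the sample tubes in the order of their vials

### The arm

A 7-joint arm with a two-finger parallel gripper is mounted at the origin on the work surface; the furniture and walls round the work are solid. World frame = base frame: x ahead of the robot, y to its left, z up, the work surface at z = 0. Lengths are in m, angles in rad, forces in N, time in s.
With the tool pointing down it reaches from about 0.4 to 0.875 m from the base axis. Payload 19.3 kg.
Tool frame: the origin (TCP) lies between the finger pads; the fingertips stand 17 mm ahead of it and the grasp point (between the pads) lies 2 mm behind it; x points along the fingers, y is the direction in which the jaws open and shut, and the axes are right-handed (so a half turn about x gives the same grasp; the last joint's range is limited). The gripper opens to 85 mm and grips with 20 to 120 N. Pads are 22 mm wide; open, the fingers measure 114 mm over their backs; the gripper's body (76 mm by 85 mm) begins 54 mm behind the grasp point. The pads swing forward as they close: fully open they stand 13 mm farther back than shut.
Start: joints at [-1.28, 0.521, -0.036, 1.599, 0.021, 1.021, -0.113], TCP at [0.221, 0.585, 0.248] pointing down, gripper open.
Joint ranges: [-2.91, 2.91], [-0.3, 2.13], [-1.5, 1.42], [0.17, 2.43], [-1.26, 4.41], [0.16, 1.93], [-2.52, 2.52]. Speed limits (rad/s): [1.89, 1.89, 2.39, 2.39, 3.01, 3.01, 3.01].

### API

Orientations are given as [roll, pitch, yaw] about the fixed x, y, z axes, in that order (R = Rz(yaw) Ry(pitch) Rx(roll)).
In Python, from workcell import bot gives the robot as it stands.
- The arm moves only by the shell command python3 -m creep 'ROWS' [FORCE]. ROWS is JSON, a list of rows, each an object of numbers: "wx", "wy", "wz": the turn, a rotation vector about the tool's x, y, z in degrees; "tx", "ty", "tz": the shift along the tool's x, y, z in m; "claw": the closure, from 0 (fully open) to 1 (shut). A call has 1 to 8 rows; each row is the pose to reach, as a shift and turn from the pose measured when the call began, along the tool's axes at that moment; what a row does not reach only later rows make up. A row lasts 1/10 s, in which the tool goes at most 50 mm and 8.59 degrees, less where a joint would pass 70% of its speed; a pose out of reach is approached as far as the arm can. A call with a gripper value outside its range is refused whole. The fingers move at their own pace and stop on an object; FORCE is the grip in N (left out, the last holds). Time passes only in rows, so rows that repeat a pose let the fingers close. It gives the time, the measured TCP pose, the force and the opening at its end, in the units of the state.
- bot.observe(): the state, without advancing time (a new reading comes with each control period).
- bot.grab_frame(name): name is "side" or "top" or "wrist"; returns the picture (400x640x3 uint8, blue, green, red); there is no depth.
- bot.get_calibration(name): a dict with "fx", "fy", "cx", "cy" (pixels), "R" (3x3) and "t" (3): a world point X has camera coordinates R X + t. Camera axes: x right, y down, z forward; pixel columns grow to the right and rows downward; lengths in m; the calibration is good to about 2 mm. The wrist camera is an equidistant fisheye: a pixel r from the principal point sees the ray r / f radians off the axis. A picture is of the moment at which its call begins: read the wrist's pose just before it. get_calibration takes no time and is no camera call; for the wrist camera it gives the pose at the moment of the call.
- bot.job_done(): hands the job in, once; it reports no verdict.
The state is a dict: "clock": time; "qpos": joint angles; "qd": joint speeds; "joint_efforts": joint torques, N m; "position": TCP position; "tool_rot": TCP orientation; "force": force on the tool from outside, world axes, zero at the start; "moment": the same for the moment, N m; "grip_width": finger opening in m.
Only numpy, scipy, OpenCV 4.12 (cv2) and the standard library are available. Lean on these libraries where they do the work, as an engineer would, in place of code of your own. Each camera call takes 0.05 s, during which the arm holds its last target.

### The job

Move the four tall sample tubes from the white transport rack into the empty front row of the light blue bench rack, so that they stand in the same order as the small vials already there: each tube fully home in the well directly in front of the vial with the same cap colour. Keep the tubes upright on the way and leave the vials in their wells.

Things in the scene. Friction and masses are not known exactly. Their poses are not given: they have to be found in the camera images.
- transport_rack: White one-row tube rack, grey end plates (60 mm high); 206 mm long (its y), 62 mm wide (its x), top plate's upper face 48 mm above the bench. Wells at y = -72, -24, 24, 72 mm, each holding a tall tube at the start, its tip 4 mm up. Origin: centre of the underside; z up. Fixed. Left of both racks stands a burette stand, 1.1 m high, 0.4 m from the base: draw the arm in to swing past it.
- bench_rack: Light blue two-row tube rack, dark end plates (60 mm high); 206 mm long (its y), 110 mm wide (its x), top face 48 mm up. Vials in the back row (x = +24 mm) at y = -72, -24, 24, 72 mm; an empty tube well 48 mm in front (-x) of each: a 33 mm hole in the top plate over a 21 mm recess for the tip, whose floor is 4 mm above the bench. Origin: centre of the underside; z up. Fixed.
- tube_red_centre (a point): Tall closed sample tube with red screw cap and white label band, 116 mm high, about 60 g; body 28.5 mm across, tapering to an 8 mm tip over the lowest 16 mm; cap 34 mm across, 13 mm high, at the top. Point: the tube's centre (tip 58 mm below, middle of the cap 51 mm above); z up along the tube. Take it by the cap, from above, fingers closing across the row.
- tube_blue_centre (a point): Tall closed sample tube with blue screw cap and white label band, 116 mm high, about 60 g; body 28.5 mm across, tapering to an 8 mm tip over the lowest 16 mm; cap 34 mm across, 13 mm high, at the top. Point: the tube's centre (tip 58 mm below, middle of the cap 51 mm above); z up along the tube. Take it by the cap, from above, fingers closing across the row.
- tube_yellow_centre (a point): Tall closed sample tube with yellow screw cap and white label band, 116 mm high, about 60 g; body 28.5 mm across, tapering to an 8 mm tip over the lowest 16 mm; cap 34 mm across, 13 mm high, at the top. Point: the tube's centre (tip 58 mm below, middle of the cap 51 mm above); z up along the tube. Take it by the cap, from above, fingers closing across the row.
- tube_green_centre (a point): Tall closed sample tube with green screw cap and white label band, 116 mm high, about 60 g; body 28.5 mm across, tapering to an 8 mm tip over the lowest 16 mm; cap 34 mm across, 13 mm high, at the top. Point: the tube's centre (tip 58 mm below, middle of the cap 51 mm above); z up along the tube. Take it by the cap, from above, fingers closing across the row.
- vial_red_centre (a point): Small amber vial with red screw cap, 60 mm high, 27.5 mm across, loose in a back-row well of the blue rack, its top 70 mm above the bench. Point: its centre, half-way up; z up. It stays where it is.
- vial_blue_centre (a point): Small amber vial with blue screw cap, 60 mm high, 27.5 mm across, loose in a back-row well of the blue rack, its top 70 mm above the bench. Point: its centre, half-way up; z up. It stays where it is.
- vial_yellow_centre (a point): Small amber vial with yellow screw cap, 60 mm high, 27.5 mm across, loose in a back-row well of the blue rack, its top 70 mm above the bench. Point: its centre, half-way up; z up. It stays where it is.
- vial_green_centre (a point): Small amber vial with green screw cap, 60 mm high, 27.5 mm across, loose in a back-row well of the blue rack, its top 70 mm above the bench. Point: its centre, half-way up; z up. It stays where it is.
Not all that is in view belongs to the job. What is shaped like the part that bears tube_red_centre but purple is not meant.

How it is judged:
By the outcome, as a careful person would: the job done as asked, in the order asked, and still so for the second after the job is handed in, with the robot touching nothing.
It also fails if it takes over 96 s, if anything falls off the work surface, if the arm or the gripper's body presses on something with over 40 N, if the wrist force passes 120 N, or if a joint passes its speed limit or range.

## Working session

There is one attempt and no reset: what is moved stays moved. The work goes in short steps, Python scripts to look and compute and a shell command to move; the robot and the scene stay as the last step left them, time stands still between calls to the robot, and variables do not carry over. Pictures are saved under pics/ and viewed, and the job is handed in when it is done.

```bash
mkdir -p pics; ls; python3 - <<'E'
from workcell import bot
import cv2,numpy as np
s=bot.observe();print({k:(np.round(v,3).tolist()) for k,v in s.items()})
for n in ("side","top","wrist"):
    c=bot.get_calibration(n);print(n,{k:np.round(v,4).tolist() for k,v in c.items()})
    cv2.imwrite(f"pics/a_{n}.png",bot.grab_frame(n))
E
```

```text
pics
{'clock': 0.0, 'qpos': [-1.28, 0.522, -0.036, 1.6, 0.021, 1.021, -0.113], 'qd': [0.002, -0.001, 0.0, -0.0, 0.001, 0.002, -0.0], 'joint_efforts': [-0.001, -92.713, 1.979, -36.992, 0.018, 0.008, 0.0], 'position': [0.221, 0.584, 0.248], 'tool_rot': [-1.499, 1.57, -1.86], 'force': [0.04, 0.339, -0.399], 'moment': [0.04, 0.025, -0.008], 'grip_width': 0.085}
side {'fx': 504.0298, 'fy': 504.0298, 'cx': 319.9502, 'cy': 199.3779, 'R': [[0.5267, -0.8499, -0.014], [-0.4342, -0.2549, -0.864], [0.7308, 0.4612, -0.5033]], 't': [-0.3418, 0.1983, 0.6228]}
top {'fx': 507.009, 'fy': 507.009, 'cx': 327.7194, 'cy': 193.6262, 'R': [[0.0042, -1.0, -0.0015], [-0.991, -0.004, -0.1338], [0.1337, 0.002, -0.991]], 't': [-0.1305, 0.4169, 0.8593]}
wrist {'fx': 309.7069, 'fy': 309.7069, 'cx': 321.1501, 'cy': 199.0105, 'R': [[0.3526, 0.9358, -0.0005], [0.8852, -0.3334, 0.3243], [0.3033, -0.1148, -0.946]], 't': [-0.6243, -0.0437, 0.3806]}
```

View pics/a_side.png

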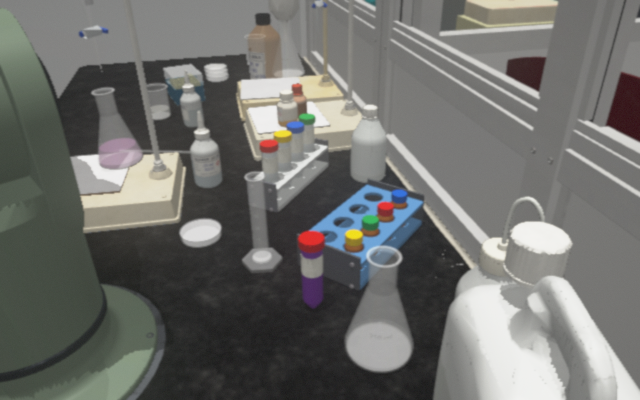

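View pics/a_top.png

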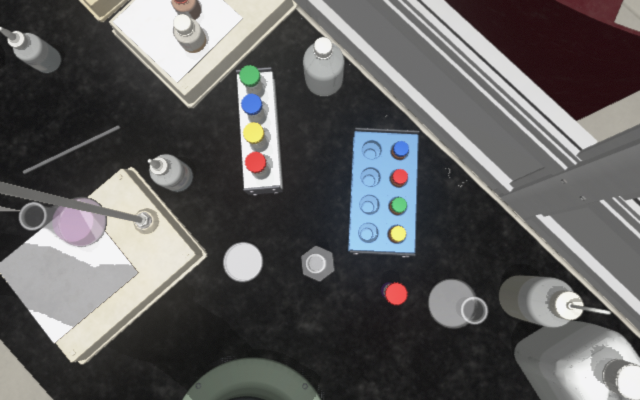

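View pics/a_wrist.png

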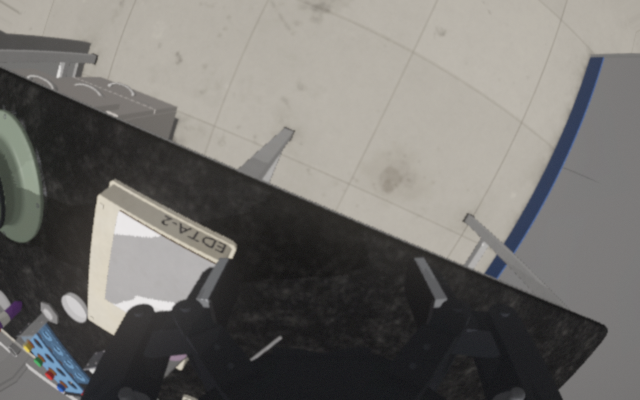

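The side view shows the white rack with red, yellow, blue and green caps at about (269,146), (283,136), (295,128) and (307,119). The blue rack's vials are yellow, green, red and blue at (354,239), (370,223), (386,211) and (400,197). 

Red caps that could be taken for the red tube, in the top view:
- (256,162): in the white rack
- (400,177): a vial
- (396,293): a lone tube with a purple body, to be left alone

I choose (256,162). Next I measure, and crop in close.

```bash
cat > h.py <<'E'
from workcell import bot
import cv2,numpy as np
def ray(c,u,v):
    R=np.array(c["R"]);t=np.array(c["t"]);o=-R.T@t
    d=R.T@np.array([(u-c["cx"])/c["fx"],(v-c["cy"])/c["fy"],1]);return o,d
def plane(c,u,v,z):
    o,d=ray(c,u,v);return o+d*(z-o[2])/d[2]
def proj(c,X):
    p=np.array(c["R"])@np.array(X)+np.array(c["t"]);return np.array([c["fx"]*p[0]/p[2]+c["cx"],c["fy"]*p[1]/p[2]+c["cy"]])
H={"red":((0,8),(172,180)),"yellow":((22,33),),"green":((50,75),),"blue":((105,122),)}
def blobs(im,col,smin=120):
    h=cv2.cvtColor(im,cv2.COLOR_BGR2HSV);m=0
    for a,b in H[col]: m=m|cv2.inRange(h,(a,smin,60),(b,255,255))
    n,l,st,ce=cv2.connectedComponentsWithStats(m)
    return [(np.round(ce[i],1).tolist(),st[i].tolist()) for i in range(1,n) if st[i,4]>40]
E
python3 - <<'E'
from h import *
for n in ("top","side"):
    im=cv2.imread(f"pics/a_{n}.png");print(n,"cam",np.round(ray(bot.get_calibration(n),0,0)[0],3))
    for c in H: print(c,blobs(im,c))
    if n=="top": cv2.imwrite("pics/crop1.png",cv2.resize(im[50:310,220:440],None,fx=2.3,fy=2.3,interpolation=cv2.INTER_CUBIC))
E
```

```text
top cam [ 0.299 -0.131  0.907]
red [([597.3, 10.1], [556, 0, 84, 36, 880]), ([255.4, 161.9], [245, 152, 21, 21, 331]), ([399.1, 176.8], [392, 169, 15, 16, 188]), ([396.0, 293.5], [385, 282, 23, 24, 427])]
yellow [([253.4, 132.6], [244, 123, 20, 20, 315]), ([395.7, 233.1], [390, 226, 15, 16, 54])]
green [([249.2, 74.5], [240, 66, 19, 19, 272]), ([398.8, 204.5], [392, 198, 15, 14, 161])]
blue [([251.4, 103.7], [242, 94, 20, 20, 322]), ([400.7, 148.1], [393, 141, 16, 15, 194])]
side cam [-0.189 -0.527  0.48 ]
red [([268.3, 145.2], [260, 140, 18, 12, 185]), ([385.3, 208.8], [378, 202, 17, 15, 202]), ([310.7, 240.9], [297, 230, 28, 23, 500])]
yellow [([282.5, 135.6], [274, 131, 18, 11, 160]), ([353.7, 237.3], [346, 230, 17, 16, 229])]
green [([306.4, 116.4], [300, 114, 14, 6, 59]), ([370.1, 221.8], [363, 216, 16, 13, 177])]
blue [([295.1, 124.9], [287, 122, 17, 7, 96]), ([367.2, 215.7], [313, 186, 108, 76, 1593])]
```

View pics/crop1.png

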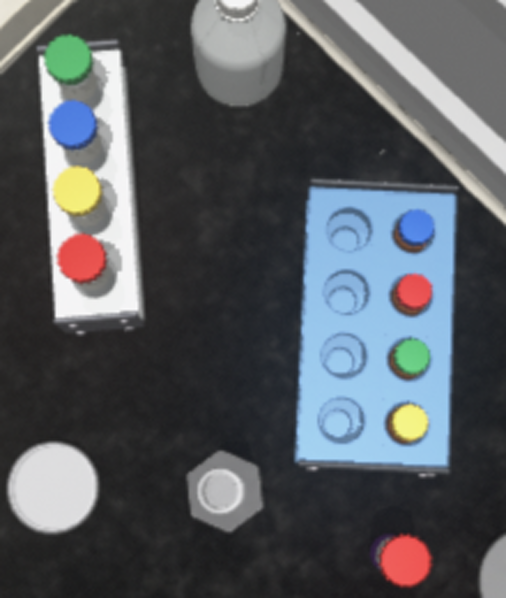

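Crop: the white rack, rear to front, reads green, blue, yellow, red. The blue rack's vials read blue, red, green, yellow, with the empty wells to their left. The lone red cap at the lower right has the purple body.

```bash
python3 - <<'E'
from h import *
ct=bot.get_calibration("top");cs=bot.get_calibration("side")
im=cv2.imread("pics/a_top.png")
# bounding centres for caps top view
caps={"green":(249.2,74.5),"blue":(251.4,103.7),"yellow":(253.4,132.6),"red":(255.4,161.9)}
v={"blue":(400.7,148.6),"red":(399.3,176.8),"green":(398.8,204.5),"yellow":(397.3,233.4)}
sc={"red":(268.3,145.2),"yellow":(282.5,135.6),"blue":(295.1,126.5),"green":(306.4,118)}
P=np.array([plane(ct,*caps[k],.118)[:2] for k in caps]);V=np.array([plane(ct,*v[k],.068)[:2] for k in v])
def fit(P,name):
    s=np.array([72,24,-24,-72])/1e3;c=P.mean(0);d=(s[:,None]*(P-c)).sum(0);sc=np.linalg.norm(d)/(s@s);d/=np.linalg.norm(d)
    print(name,"c",c.round(4),"yawdir",np.degrees(np.arctan2(d[1],d[0])).round(2),"scale",sc.round(3));print((P).round(4).tolist()); print("fit",(c+s[:,None]*d).round(4).tolist());return c,d
fit(P,"tubes");c,d=fit(V,"vials")
print("side proj of caps",[ (k,proj(cs,[*p,.113]).round(1),sc[k]) for k,p in zip(caps,P)])
x=np.array([d[1],-d[0]]) # rack x given y=d
s=np.array([72,24,-24,-72])/1e3
W=c+s[:,None]*d-0.048*x;print("wells",W.round(4).tolist(),"rackc",(c-.024*x).round(4))
big=cv2.resize(im[120:265,335:435],None,fx=4,fy=4,interpolation=cv2.INTER_CUBIC)
def dr(p,col):
    q=((proj(ct,p)-[335,120]+.5)*4).astype(int);cv2.circle(big,tuple(q.tolist()),1,col,-1)
yc=c-.024*x
for w in W:
    for a in np.linspace(0,6.28,40): dr([w[0]+.0165*np.cos(a),w[1]+.0165*np.sin(a),.048],(0,0,255))
    for a in np.linspace(0,6.28,30): dr([w[0]+.0105*np.cos(a),w[1]+.0105*np.sin(a),.02],(0,255,255))
for w in c+s[:,None]*d:
    for a in np.linspace(0,6.28,40): dr([w[0]+.0137*np.cos(a),w[1]+.0137*np.sin(a),.07],(255,0,255))
for i in (-.055,.055):
  for j in np.linspace(-.103,.103,60):
    p=yc+i*x+j*d;dr([*p,.048],(0,0,255))
cv2.imwrite("pics/ov1.png",big)
E
```

```text
tubes c [ 0.5273 -0.0076] yawdir 5.31 scale 1.005
[[0.5998, -0.0008], [0.5509, -0.0055], [0.5032, -0.0099], [0.4556, -0.0142]]
fit [[0.599, -0.0009], [0.5512, -0.0054], [0.5034, -0.0098], [0.4557, -0.0143]]
vials c [ 0.4177 -0.248 ] yawdir -2.98 scale 0.993
[[0.4893, -0.2519], [0.441, -0.2488], [0.3943, -0.2473], [0.3462, -0.2441]]
fit [[0.4896, -0.2518], [0.4417, -0.2493], [0.3937, -0.2468], [0.3458, -0.2443]]
side proj of caps [('green', array([306.5, 119.2]), (306.4, 118)), ('blue', array([294.6, 127.8]), (295.1, 126.5)), ('yellow', array([282. , 136.8]), (282.5, 135.6)), ('red', array([268.3, 146.5]), (268.3, 145.2))]
wells [[0.4921, -0.2038], [0.4442, -0.2013], [0.3962, -0.1988], [0.3483, -0.1963]] rackc [ 0.419  -0.2241]
```

View pics/ov1.png

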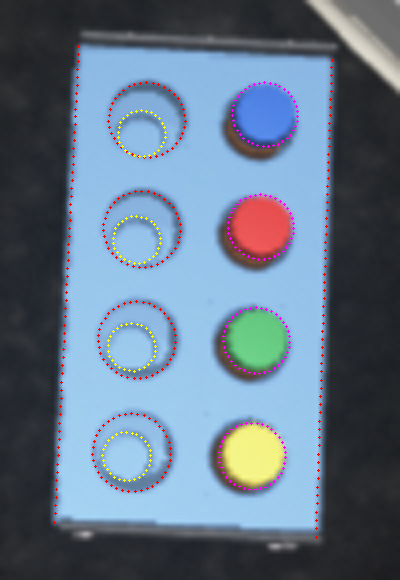

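```bash
python3 - <<'E'
from h import *
s=cv2.imread("pics/a_side.png");t=cv2.imread("pics/a_top.png")
a=cv2.resize(s[0:250,50:300],None,fx=2.3,fy=2.3);b=cv2.resize(t[130:370,0:220],None,fx=2.3,fy=2.3)
cv2.imwrite("pics/cs.png",a);cv2.imwrite("pics/ct.png",b)
ct=bot.get_calibration("top")
for n,u,v,z in (("pole",147,222,.04),("flaskbase",85,230,.04),("flasktop",33,215,.2),("platecorner",205,252,.04),("platecorner2",125,170,.04),("cylbase",318,263,.0),("cylrim",318,263,.15),("bottle top",322,46,.2),("flask2",470,308,.1),("purple",396,293,.12),("plate left back",0,265,.03),("bottle",165,165,.1)): print(n,plane(ct,u,v,z).round(3))
E
```

```text
pole [0.366 0.181 0.04 ]
flaskbase [0.351 0.286 0.04 ]
flasktop [0.362 0.284 0.2  ]
platecorner [0.315 0.079 0.04 ]
platecorner2 [0.456 0.224 0.04 ]
cylbase [ 0.297 -0.112  0.   ]
cylrim [ 0.297 -0.115  0.15 ]
bottle top [ 0.612 -0.12   0.2  ]
flask2 [ 0.229 -0.351  0.1  ]
purple [ 0.252 -0.234  0.12 ]
plate left back [0.291 0.433 0.03 ]
bottle [0.453 0.135 0.1  ]
```

View pics/cs.png

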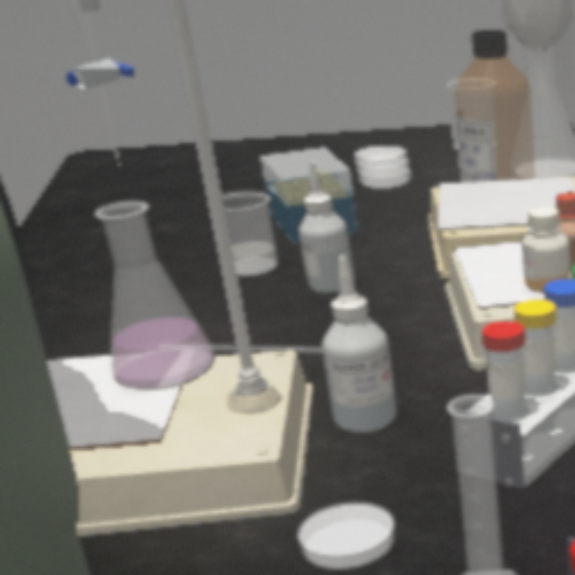

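View pics/ct.png

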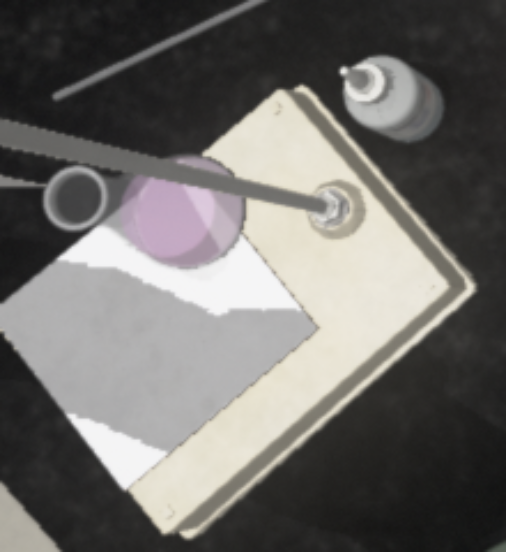

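```bash
cat >> h.py <<'E'
from scipy.spatial.transform import Rotation as Ro
def Rt(s): return Ro.from_euler("xyz",s["tool_rot"]).as_matrix()
def st(s=None):
    s=s or bot.observe();R=Rt(s)
    print("t%.2f"%s["clock"],"p",np.round(s["position"],4).tolist(),"q",np.round(s["qpos"],2).tolist(),"F",np.round(s["force"],1).tolist(),"w%.4f"%s["grip_width"],"r%.3f"%np.hypot(*s["position"][:2]),"jaw y deg %.1f tilt %.2f"%(np.degrees(np.arctan2(R[1,1],R[0,1])),np.degrees(np.arccos(min(1,-R[2,0])))))
    return s
def goal(s,p,jaw=None):
    """tool-frame shift+rotvec(deg) to reach world p with x down and jaw yaw deg"""
    R=Rt(s)
    if jaw is None: jaw=np.degrees(np.arctan2(R[1,1],R[0,1]))
    a=np.radians(jaw);y=np.array([np.cos(a),np.sin(a),0]);x=np.array([0,0,-1.]);T=np.c_[x,y,np.cross(x,y)]
    return (R.T@(np.array(p)-s["position"])).round(4), Ro.from_matrix(R.T@T).as_rotvec(degrees=True).round(2)
E
python3 - <<'E'
from h import *
s=st();print(Rt(s).round(3).tolist())
c=bot.get_calibration("wrist");print("cam in tool",(Rt(s).T@(ray(c,0,0)[0]-s["position"])).round(3))
u=np.array([.221,.584])/np.hypot(.221,.584)
print(goal(s,[*(u*.45),.42]),goal(s,[*(u*.27),.5]))
E
```

```text
t0.15 p [0.2206, 0.5845, 0.2479] q [-1.28, 0.52, -0.04, 1.6, 0.02, 1.02, -0.11] F [-0.2, -0.5, -0.3] w0.0854 r0.625 jaw y deg 69.3 tilt 0.05
[[-0.0, 0.353, 0.936], [-0.001, 0.936, -0.353], [-1.0, -0.001, 0.0]]
cam in tool [-0.126 -0.    -0.082]
(array([-0.172 , -0.1749,  0.0004]), array([0.  , 0.  , 0.05])) (array([-2.518e-01, -3.550e-01,  3.000e-04]), array([0.  , 0.  , 0.05]))
```

```bash
python3 -m creep '[{"tx":-0.035,"ty":-0.035,"claw":1},{"tx":-0.07,"ty":-0.07,"claw":1},{"tx":-0.105,"ty":-0.105,"claw":1},{"tx":-0.14,"ty":-0.14,"claw":1},{"tx":-0.17,"ty":-0.175,"claw":1}]'; python3 -c "
from h import *
st()"
```

```text
t0.15 p [0.2206, 0.5845, 0.2479] q [-1.28, 0.52, -0.04, 1.6, 0.02, 1.02, -0.11] F [-0.2, -0.5, -0.3] w0.0854 r0.625 jaw y deg 69.3 tilt 0.05$[0]: bad value
```

```bash
python3 -m creep '[{"tx":-0.035,"ty":-0.035,"tz":0.0,"wx":0.0,"wy":0.0,"wz":0.0,"claw":1.0},{"tx":-0.07,"ty":-0.07,"tz":0.0,"wx":0.0,"wy":0.0,"wz":0.0,"claw":1.0},{"tx":-0.105,"ty":-0.105,"tz":0.0,"wx":0.0,"wy":0.0,"wz":0.0,"claw":1.0},{"tx":-0.14,"ty":-0.14,"tz":0.0,"wx":0.0,"wy":0.0,"wz":0.0,"claw":1.0},{"tx":-0.17,"ty":-0.175,"tz":0.0,"wx":0.0,"wy":0.0,"wz":0.0,"claw":1.0}]'; python3 -c "
from h import *
st()"
```

```text
clock: 0.65
position: [0.1584, 0.4195, 0.4195]
tool_rot: [-1.484, 1.571, -1.845]
force: [0.4, 0.0, 0.6]
grip_width: 0.0123
t0.65 p [0.1584, 0.4195, 0.4195] q [-1.3, 0.08, -0.05, 1.78, 0.0, 1.29, -0.14] F [0.4, 0.0, 0.6] w0.0123 r0.448 jaw y deg 69.3 tilt 0.01
```

```bash
python3 -m creep '[{"tx":-0.015,"ty":-0.04,"tz":0.0,"wx":0.0,"wy":0.0,"wz":0.0,"claw":1.0},{"tx":-0.03,"ty":-0.08,"tz":0.0,"wx":0.0,"wy":0.0,"wz":0.0,"claw":1.0},{"tx":-0.045,"ty":-0.12,"tz":0.0,"wx":0.0,"wy":0.0,"wz":0.0,"claw":1.0},{"tx":-0.06,"ty":-0.15,"tz":0.0,"wx":0.0,"wy":0.0,"wz":0.0,"claw":1.0},{"tx":-0.07,"ty":-0.17,"tz":0.0,"wx":0.0,"wy":0.0,"wz":0.0,"claw":1.0}]'; python3 -c "
from h import *
st()
cv2.imwrite('pics/b_side.png',bot.grab_frame('side'))"
```

```text
clock: 1.15
position: [0.0977, 0.2587, 0.4905]
tool_rot: [1.613, 1.569, 1.253]
force: [0.1, 0.7, 0.5]
grip_width: 0.0002
t1.15 p [0.0977, 0.2587, 0.4905] q [-1.3, -0.28, -0.09, 1.92, -0.02, 1.5, -0.17] F [0.1, 0.7, 0.5] w0.0002 r0.277 jaw y deg 69.3 tilt 0.08
```

View pics/b_side.png

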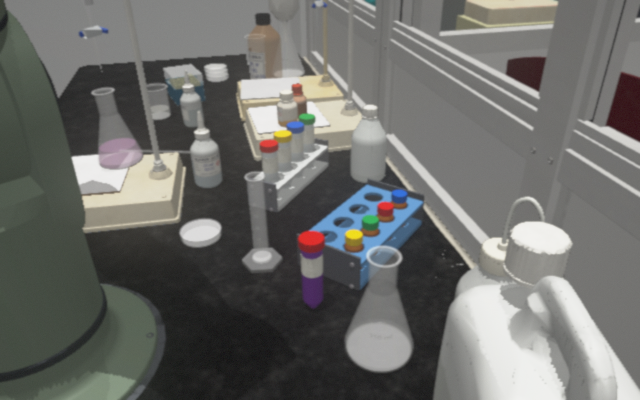

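```bash
python3 -m creep '[{"tx":0.02,"ty":-0.024,"tz":0.033,"wx":7.5,"wy":0.0,"wz":0.0,"claw":1.0},{"tx":0.03,"ty":-0.031,"tz":0.066,"wx":15.0,"wy":0.0,"wz":0.0,"claw":1.0},{"tx":0.03,"ty":-0.041,"tz":0.098,"wx":22.5,"wy":0.0,"wz":0.0,"claw":1.0}]'; python3 -c "
from h import *
st()
cv2.imwrite('pics/b_top.png',bot.grab_frame('top'))"
```

```text
clock: 1.5
position: [0.1428, 0.2199, 0.4704]
tool_rot: [-2.739, 1.569, 2.996]
force: [0.3, 0.1, 0.3]
grip_width: -0.0002
t1.50 p [0.1428, 0.2199, 0.4704] q [-0.9, -0.3, -0.22, 1.98, -0.07, 1.46, -0.08] F [0.3, 0.1, 0.3] w-0.0002 r0.262 jaw y deg 58.6 tilt 0.10
```

View pics/b_top.png

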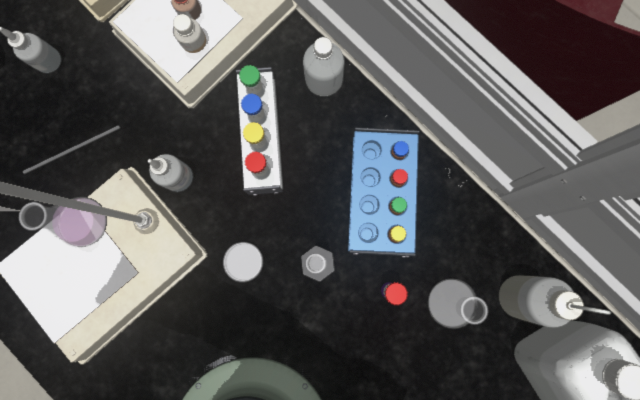

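```bash
python3 -m creep '[{"tx":0.0,"ty":-0.014,"tz":0.033,"wx":7.5,"wy":0.0,"wz":0.0,"claw":1.0},{"tx":0.0,"ty":-0.02,"tz":0.065,"wx":15.0,"wy":0.0,"wz":0.0,"claw":1.0},{"tx":0.0,"ty":-0.031,"tz":0.096,"wx":22.5,"wy":0.0,"wz":0.0,"claw":1.0},{"tx":0.0,"ty":-0.045,"tz":0.125,"wx":30.0,"wy":0.0,"wz":0.0,"claw":1.0},{"tx":0.0,"ty":-0.064,"tz":0.152,"wx":37.5,"wy":0.0,"wz":0.0,"claw":1.0},{"tx":0.0,"ty":-0.085,"tz":0.177,"wx":45.0,"wy":0.0,"wz":0.0,"claw":1.0},{"tx":0.0,"ty":-0.11,"tz":0.198,"wx":52.5,"wy":0.0,"wz":0.0,"claw":1.0}]'; python3 -c "
from h import *
st()"
```

```text
clock: 2.25
position: [0.2571, 0.0259, 0.4695]
tool_rot: [-1.592, 1.565, -2.917]
force: [1.1, 0.4, 0.5]
grip_width: 0.0
t2.25 p [0.2571, 0.0259, 0.4695] q [0.03, -0.3, -0.24, 1.98, -0.07, 1.46, 0.05] F [1.1, 0.4, 0.5] w0.0000 r0.258 jaw y deg 14.1 tilt 0.33
```

```bash
python3 -c "
from h import *
s=bot.observe();print(goal(s,[.5,-.09,.3],-84.7),goal(s,[.5,-.09,.3],-30))"
```

```text
(array([0.1682, 0.2083, 0.1717]), array([98.82,  0.28,  0.25])) (array([0.1682, 0.2083, 0.1717]), array([44.12,  0.12,  0.32]))
```

```bash
python3 -m creep '[{"tx":0.02,"ty":0.026,"tz":0.022,"wx":8.5,"wy":0.0,"wz":0.0,"claw":0.5},{"tx":0.04,"ty":0.052,"tz":0.044,"wx":17.0,"wy":0.0,"wz":0.0,"claw":0.0},{"tx":0.06,"ty":0.078,"tz":0.066,"wx":25.5,"wy":0.0,"wz":0.0,"claw":0.0},{"tx":0.08,"ty":0.104,"tz":0.088,"wx":34.0,"wy":0.0,"wz":0.0,"claw":0.0},{"tx":0.1,"ty":0.13,"tz":0.11,"wx":42.5,"wy":0.0,"wz":0.0,"claw":0.0},{"tx":0.12,"ty":0.156,"tz":0.132,"wx":51.0,"wy":0.0,"wz":0.0,"claw":0.0},{"tx":0.14,"ty":0.182,"tz":0.15,"wx":59.5,"wy":0.0,"wz":0.0,"claw":0.0},{"tx":0.168,"ty":0.208,"tz":0.172,"wx":68.0,"wy":0.0,"wz":0.0,"claw":0.0}]'; python3 -c "
from h import *
s=st();print(goal(s,[.5,-.09,.3],-84.7))"
```

```text
clock: 3.05
position: [0.5014, -0.0906, 0.2995]
tool_rot: [-0.321, 1.566, -2.838]
force: [-0.3, -0.7, 0.6]
grip_width: 0.0854
t3.05 p [0.5014, -0.0906, 0.2995] q [0.17, 0.29, -0.13, 1.83, 0.04, 1.03, -0.93] F [-0.3, -0.7, 0.6] w0.0854 r0.509 jaw y deg -54.2 tilt 0.28
(array([-0.0005, -0.0013,  0.0007]), array([3.05e+01, 2.90e-01, 2.00e-02]))
```

```bash
python3 -m creep '[{"tx":0.0,"ty":0.0,"tz":0.0,"wx":8.0,"wy":0.0,"wz":0.0,"claw":0.0},{"tx":0.0,"ty":0.0,"tz":0.0,"wx":16.0,"wy":0.0,"wz":0.0,"claw":0.0},{"tx":0.0,"ty":0.0,"tz":0.0,"wx":24.0,"wy":0.0,"wz":0.0,"claw":0.0},{"tx":0.0,"ty":0.0,"tz":0.0,"wx":30.5,"wy":0.3,"wz":0.0,"claw":0.0},{"tx":0.0,"ty":0.0,"tz":0.0,"wx":30.5,"wy":0.3,"wz":0.0,"claw":0.0}]'; python3 -c "
from h import *
import pickle
s=st();c=bot.get_calibration('wrist');im=bot.grab_frame('wrist');cv2.imwrite('pics/w1.png',im);pickle.dump((s,c),open('w1.pkl','wb'))"
```

```text
clock: 3.55
position: [0.5014, -0.0904, 0.2993]
tool_rot: [-0.765, 1.57, 2.467]
force: [0.4, 0.4, 0.2]
grip_width: 0.0852
t3.55 p [0.5014, -0.0904, 0.2993] q [0.09, 0.28, -0.04, 1.84, 0.01, 1.02, -1.43] F [0.4, 0.4, 0.2] w0.0852 r0.509 jaw y deg -84.8 tilt 0.02
```

View pics/w1.png

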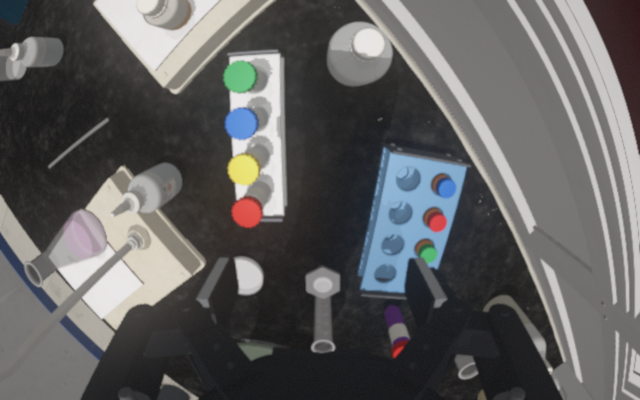

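```bash
cat >> h.py <<'E'
def fray(c,u,v):
    R=np.array(c["R"]);t=np.array(c["t"]);o=-R.T@t
    d=np.array([u-c["cx"],v-c["cy"]]);r=np.hypot(*d);th=r/c["fx"]
    return o,R.T@np.array([*(d/r*np.sin(th)),np.cos(th)])
def fplane(c,u,v,z):
    o,d=fray(c,u,v);return o+d*(z-o[2])/d[2]
def fproj(c,X):
    p=np.array(c["R"])@np.array(X)+np.array(c["t"]);r=np.hypot(p[0],p[1]);th=np.arctan2(r,p[2])
    return np.array([c["cx"],c["cy"]])+c["fx"]*th*p[:2]/r
def fit(P,name):
    P=np.array(P);s=np.array([72,24,-24,-72])/1e3;c=P.mean(0);d=(s[:,None]*(P-c)).sum(0);sc=np.linalg.norm(d)/(s@s);d/=np.linalg.norm(d)
    print(name,"c",c.round(4),"yaw",np.degrees(np.arctan2(d[1],d[0])).round(2),"scale",sc.round(3),"fit",(c+s[:,None]*d).round(4).tolist());return c,d
E
python3 - <<'E'
from h import *
import pickle
s,c=pickle.load(open("w1.pkl","rb"));im=cv2.imread("pics/w1.png")
for k in H: print(k,[(a,b) for a,b in blobs(im,k) if 220<a[0]<470 and a[1]<300])
W=[[0.4921,-0.2038],[0.4442,-0.2013],[0.3962,-0.1988],[0.3483,-0.1963]];T=[[0.599,-0.0009],[0.5512,-0.0054],[0.5034,-0.0098],[0.4557,-0.0143]]
def mk(u0,v0,u1,v1,f,fn):
    big=cv2.resize(im[v0:v1,u0:u1],None,fx=f,fy=f,interpolation=cv2.INTER_CUBIC)
    def dr(p,col):
        q=((fproj(c,p)-[u0,v0]+.5)*f-.5).round().astype(int);cv2.circle(big,tuple(q.tolist()),1,col,-1)
    for P,r,z,col in ((W,.0165,.048,(0,0,255)),(W,.0105,.02,(0,255,255)),(T,.017,.12,(255,0,255))):
        for w in P:
            for a in np.linspace(0,6.28,40): dr([w[0]+r*np.cos(a),w[1]+r*np.sin(a),z],col)
    cv2.imwrite(fn,big)
mk(350,140,480,305,3.6,"pics/ov2.png");mk(215,40,295,230,3,"pics/ov3.png")
E
```

```text
red [([246.5, 212.2], [231, 197, 31, 32, 781]), ([436.0, 221.0], [426, 211, 20, 21, 300])]
yellow [([242.8, 168.9], [227, 154, 33, 30, 747])]
green [([427.8, 252.9], [419, 245, 17, 18, 209])]
blue [([240.6, 123.1], [224, 108, 34, 31, 795]), ([446.0, 187.7], [437, 178, 19, 21, 309])]
```

View pics/ov2.png

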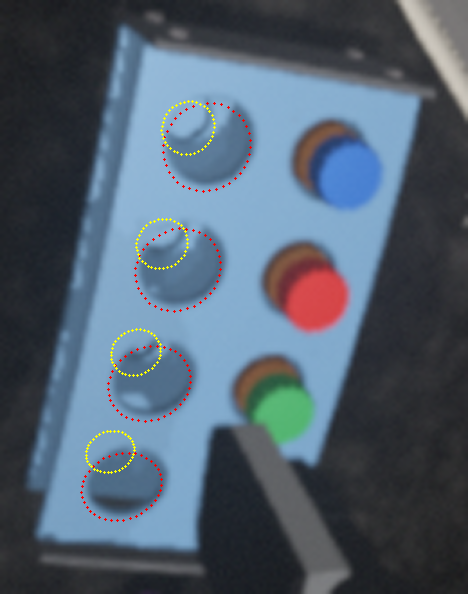

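View pics/ov3.png

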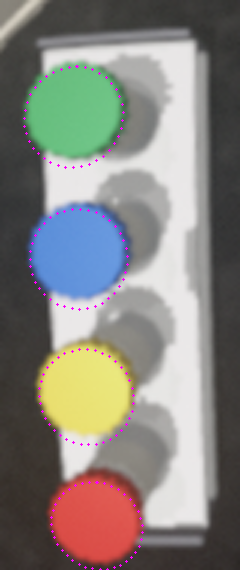

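Both overlays agree within about 2 mm: caps off by about 1 px, wells by about 1–2 px. I take the mean of the two cameras and go to the green tube.

```bash
python3 -c "
from h import *
s=bot.observe();print(goal(s,[.5998,-.001,.2],-84.7),goal(s,[.5998,-.001,.111],-84.7))"
```

```text
(array([ 0.0993, -0.0796, -0.1064]), array([0.16, 0.01, 0.01])) (array([ 0.1883, -0.0796, -0.1064]), array([0.16, 0.01, 0.01]))
```

```bash
python3 -m creep '[{"tx":0.0,"ty":-0.03,"tz":-0.039,"wx":0.0,"wy":0.0,"wz":0.0,"claw":0.0},{"tx":0.03,"ty":-0.055,"tz":-0.075,"wx":0.0,"wy":0.0,"wz":0.0,"claw":0.0},{"tx":0.06,"ty":-0.0796,"tz":-0.1064,"wx":0.0,"wy":0.0,"wz":0.0,"claw":0.0},{"tx":0.1,"ty":-0.0796,"tz":-0.1064,"wx":0.0,"wy":0.0,"wz":0.0,"claw":0.0},{"tx":0.1,"ty":-0.0796,"tz":-0.1064,"wx":0.0,"wy":0.0,"wz":0.0,"claw":0.0}]'; python3 -c "
from h import *
import pickle
s=st();print(goal(s,[.5998,-.001,.111],-84.7));c=bot.get_calibration('wrist');im=bot.grab_frame('wrist');cv2.imwrite('pics/w2.png',im);pickle.dump((s,c),open('w2.pkl','wb'))"
```

```text
clock: 4.1
position: [0.5975, -0.0001, 0.1944]
tool_rot: [-0.09, 1.562, -3.132]
force: [-1.5, -1.1, -0.3]
grip_width: 0.085
t4.10 p [0.5975, -0.0001, 0.1944] q [-0.05, 0.54, -0.07, 1.72, 0.04, 0.89, -1.61] F [-1.5, -1.1, -0.3] w0.0850 r0.598 jaw y deg -84.2 tilt 0.48
(array([ 0.0834,  0.0012, -0.0029]), array([0.45, 0.48, 0.04]))
```

View pics/w2.png

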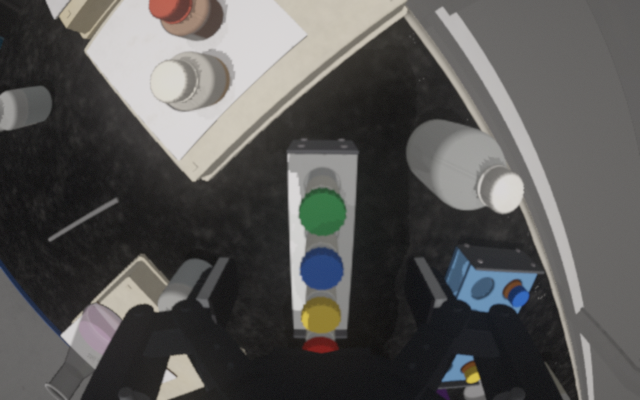

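```bash
python3 - <<'E'
from h import *
import pickle
s,c=pickle.load(open("w2.pkl","rb"));im=cv2.imread("pics/w2.png")
for k in H: print(k,[(a,b[2:],fplane(c,*a,.118).round(4)) for a,b in blobs(im,k) if 290<a[0]<350 and a[1]<380])
print(fproj(c,[.5998,-.001,.12]))
E
```

```text
red [([320.1, 345.2], [37, 17, 437], array([ 0.4715, -0.0127,  0.118 ]))]
yellow [([320.5, 315.0], [38, 35, 1095], array([ 0.5091, -0.0093,  0.118 ]))]
green [([322.2, 212.1], [45, 45, 1533], array([ 0.6026, -0.0011,  0.118 ]))]
blue [([321.4, 268.5], [42, 41, 1354], array([ 0.5562, -0.0053,  0.118 ]))]
[321.61180956 216.83343607]
```

```bash
python3 -c "
from h import *
s=bot.observe();print(goal(s,[.601,-.001,.111],-84.7))"; 
```

```text
(array([ 0.0867,  0.0001, -0.0029]), array([0.33, 0.29, 0.01]))
```

```bash
python3 -m creep '[{"tx":0.03,"ty":0.0,"tz":-0.003,"wx":0.3,"wy":0.3,"wz":0.0,"claw":0.0},{"tx":0.06,"ty":0.0,"tz":-0.003,"wx":0.3,"wy":0.3,"wz":0.0,"claw":0.0},{"tx":0.08,"ty":0.0,"tz":-0.003,"wx":0.3,"wy":0.3,"wz":0.0,"claw":0.0},{"tx":0.0867,"ty":0.0,"tz":-0.003,"wx":0.3,"wy":0.3,"wz":0.0,"claw":0.0},{"tx":0.0867,"ty":0.0,"tz":-0.003,"wx":0.3,"wy":0.3,"wz":0.0,"claw":0.0}]' 50; python3 -c "
from h import *
import pickle
s=st();print(goal(s,[.601,-.001,.111],-84.7));cv2.imwrite('pics/w3.png',bot.grab_frame('wrist'))"
```

```text
clock: 4.65
position: [0.6014, -0.0015, 0.1123]
tool_rot: [3.079, 1.57, 0.031]
force: [-0.2, 0.2, 0.7]
grip_width: 0.0852
t4.65 p [0.6014, -0.0015, 0.1123] q [-0.05, 0.65, -0.06, 1.77, 0.06, 0.72, -1.62] F [-0.2, 0.2, 0.7] w0.0852 r0.601 jaw y deg -84.7 tilt 0.06
(array([ 0.0013, -0.0006,  0.0004]), array([ 0.03, -0.06, -0.  ]))
```

View pics/w3.png

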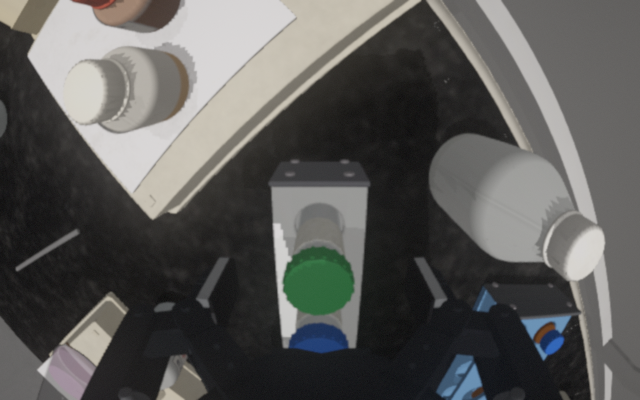

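```bash
python3 -m creep '[{"tx":0.0,"ty":0.0,"tz":0.0,"wx":0.0,"wy":0.0,"wz":0.0,"claw":0.6},{"tx":0.0,"ty":0.0,"tz":0.0,"wx":0.0,"wy":0.0,"wz":0.0,"claw":1.0},{"tx":0.0,"ty":0.0,"tz":0.0,"wx":0.0,"wy":0.0,"wz":0.0,"claw":1.0},{"tx":0.0,"ty":0.0,"tz":0.0,"wx":0.0,"wy":0.0,"wz":0.0,"claw":1.0},{"tx":-0.02,"ty":0.0,"tz":0.0,"wx":0.0,"wy":0.0,"wz":0.0,"claw":1.0},{"tx":-0.04,"ty":0.0,"tz":0.0,"wx":0.0,"wy":0.0,"wz":0.0,"claw":1.0}]' 50; python3 -c "
from h import *
import pickle
s=st();cv2.imwrite('pics/w4.png',bot.grab_frame('wrist'))
for p in ([.55,-.1,.26],[.3982,-.1994,.26]):print(goal(s,p,-93 if p[0]<.5 else None))"
```

```text
clock: 5.3
position: [0.6013, -0.0014, 0.153]
tool_rot: [3.11, 1.57, 0.061]
force: [-0.1, -0.7, 0.1]
grip_width: 0.0299
t5.30 p [0.6013, -0.0014, 0.153] q [-0.05, 0.6, -0.06, 1.75, 0.05, 0.8, -1.62] F [-0.1, -0.7, 0.1] w0.0299 r0.601 jaw y deg -84.7 tilt 0.04
(array([-0.1071,  0.0934,  0.0602]), array([ 0.  , -0.04, -0.  ]))
(array([-0.1072,  0.1783,  0.2205]), array([ 8.33, -0.04,  0.  ]))
```

View pics/w4.png

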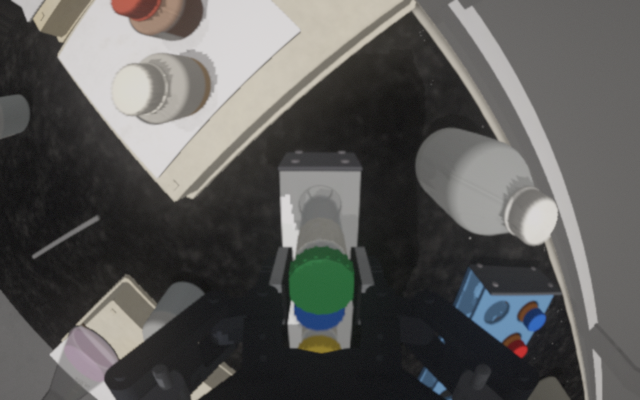

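```bash
python3 -m creep '[{"tx":-0.04,"ty":0.01,"tz":0.01,"wx":0.0,"wy":0.0,"wz":0.0,"claw":1.0},{"tx":-0.08,"ty":0.04,"tz":0.025,"wx":0.0,"wy":0.0,"wz":0.0,"claw":1.0},{"tx":-0.107,"ty":0.07,"tz":0.05,"wx":0.0,"wy":0.0,"wz":0.0,"claw":1.0},{"tx":-0.107,"ty":0.093,"tz":0.06,"wx":0.0,"wy":0.0,"wz":0.0,"claw":1.0},{"tx":-0.107,"ty":0.093,"tz":0.06,"wx":0.0,"wy":0.0,"wz":0.0,"claw":1.0}]' 50; python3 -c "
from h import *
im=bot.grab_frame('side')
s=st();cv2.imwrite('pics/s5.png',cv2.resize(im[0:250,200:450],None,fx=2.3,fy=2.3))
print(goal(s,[.3982,-.1994,.26],-93))"
```

```text
clock: 5.85
position: [0.5501, -0.1033, 0.2643]
tool_rot: [2.847, 1.564, -0.207]
force: [-0.1, 0.9, -0.8]
grip_width: 0.03
t5.90 p [0.5507, -0.1011, 0.2636] q [0.11, 0.4, -0.05, 1.76, 0.02, 0.98, -1.43] F [-0.5, 0.7, -0.5] w0.0300 r0.560 jaw y deg -84.8 tilt 0.33
(array([0.0027, 0.0842, 0.1608]), array([ 8.17, -0.33, -0.02]))
```

View pics/s5.png

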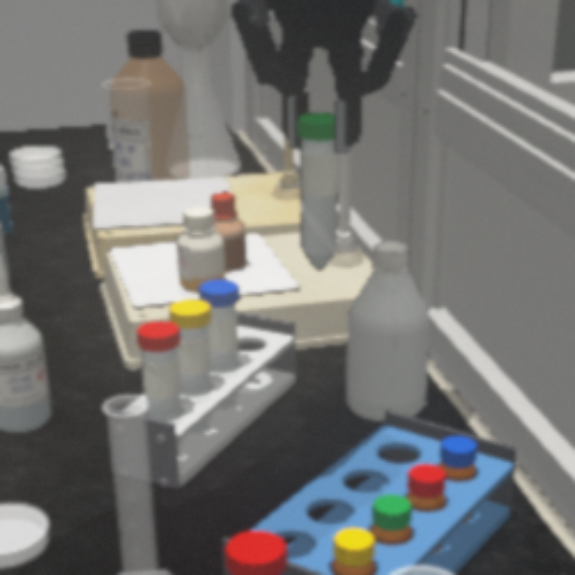

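```bash
python3 -m creep '[{"tx":0.01,"ty":0.02,"tz":0.038,"wx":2.0,"wy":0.0,"wz":0.0,"claw":1.0},{"tx":0.02,"ty":0.04,"tz":0.08,"wx":4.0,"wy":0.0,"wz":0.0,"claw":1.0},{"tx":0.04,"ty":0.065,"tz":0.12,"wx":6.0,"wy":0.0,"wz":0.0,"claw":1.0},{"tx":0.063,"ty":0.084,"tz":0.16,"wx":8.0,"wy":-0.2,"wz":0.0,"claw":1.0},{"tx":0.063,"ty":0.084,"tz":0.161,"wx":8.0,"wy":-0.3,"wz":0.0,"claw":1.0},{"tx":0.063,"ty":0.084,"tz":0.161,"wx":8.0,"wy":-0.3,"wz":0.0,"claw":1.0}]' 50; python3 -c "
from h import *
import pickle
s=st();
print(goal(s,[.3982,-.1994,.2],-93))
d=(s,bot.get_calibration('wrist'));w=bot.grab_frame('wrist');im=bot.grab_frame('side');t=bot.grab_frame('top')
pickle.dump(d,open('w6.pkl','wb'));cv2.imwrite('pics/w6.png',w);cv2.imwrite('pics/s6.png',im);cv2.imwrite('pics/t6.png',t)
v=np.hstack([cv2.resize(im[100:300,290:440],None,fx=2.6,fy=2.6),cv2.resize(t[100:300,300:450],None,fx=2.6,fy=2.6)]);cv2.imwrite('pics/v6.png',v)"
```

```text
clock: 6.5
position: [0.3981, -0.1989, 0.1993]
tool_rot: [-0.415, 1.57, 2.677]
force: [0.8, 0.3, -0.1]
grip_width: 0.0301
t6.50 p [0.3981, -0.1989, 0.1993] q [0.32, 0.31, 0.01, 2.11, -0.0, 0.73, -1.29] F [0.8, 0.3, -0.1] w0.0301 r0.445 jaw y deg -92.8 tilt 0.03
(array([-0.0007,  0.0005, -0.0001]), array([0.16, 0.03, 0.01]))
```

View pics/w6.png

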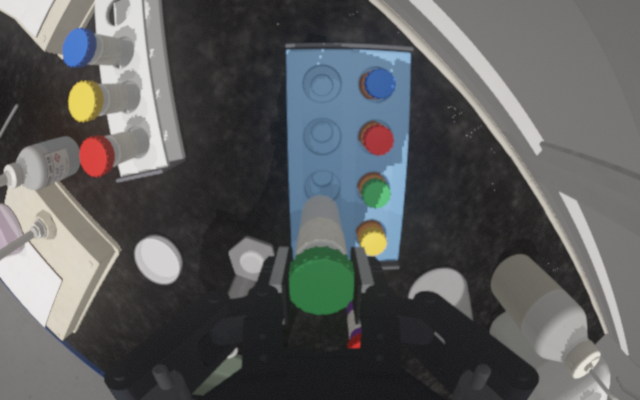

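View pics/v6.png

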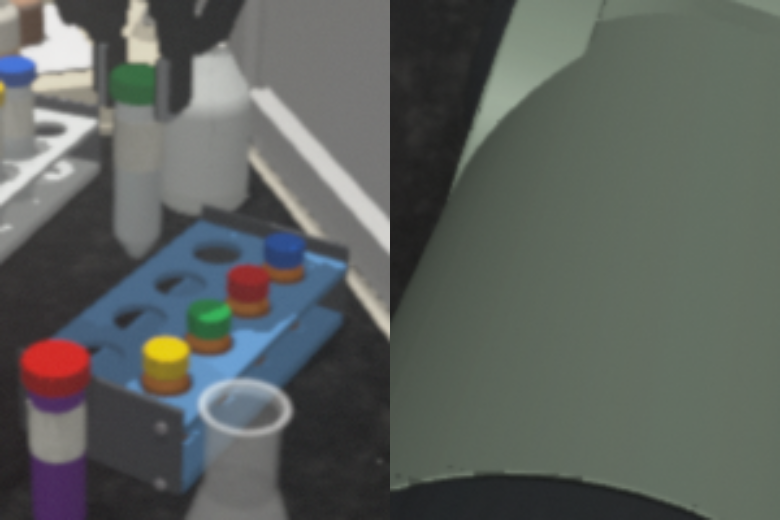

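```bash
python3 - <<'E'
from h import *
import pickle
s,c=pickle.load(open("w6.pkl","rb"));im=cv2.imread("pics/w6.png")
W=[[0.4941,-0.2044],[0.4462,-0.2019],[0.3982,-0.1994],[0.3503,-0.1969]]
u0,v0,u1,v1,f=280,35,420,270,2.5
big=cv2.resize(im[v0:v1,u0:u1],None,fx=f,fy=f,interpolation=cv2.INTER_CUBIC)
def dr(p,col):
    q=((fproj(c,p)-[u0,v0]+.5)*f-.5).round().astype(int);cv2.circle(big,tuple(q.tolist()),1,col,-1)
for P,r,z,col in ((W,.0165,.048,(0,0,255)),(W,.0105,.015,(0,255,255))):
    for w in P:
        for a in np.linspace(0,6.28,40): dr([w[0]+r*np.cos(a),w[1]+r*np.sin(a),z],col)
cv2.imwrite("pics/ov6.png",big)
E
```

```text
(no output)
```

View pics/ov6.png

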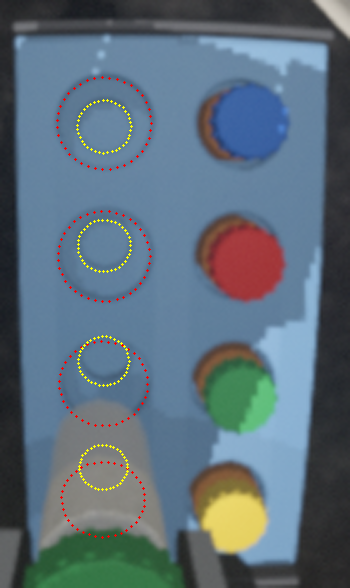

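The wrist overlay matches the wells to under 1 mm. Lowering the green tube now.

```bash
python3 -m creep '[{"tx":0.02,"ty":0.0005,"tz":0.0,"wx":0.2,"wy":0.0,"wz":0.0,"claw":1.0},{"tx":0.04,"ty":0.0005,"tz":0.0,"wx":0.2,"wy":0.0,"wz":0.0,"claw":1.0},{"tx":0.055,"ty":0.0005,"tz":0.0,"wx":0.2,"wy":0.0,"wz":0.0,"claw":1.0},{"tx":0.063,"ty":0.0005,"tz":0.0,"wx":0.2,"wy":0.0,"wz":0.0,"claw":1.0}]' 50;python3 -c "
from h import *
s=st();print(goal(s,[.3982,-.1994,.112],-93))
"
```

```text
clock: 7.05
position: [0.4005, -0.1982, 0.1361]
tool_rot: [-2.949, 1.57, 0.144]
force: [-0.3, -1.7, 0.6]
grip_width: 0.0299
t7.05 p [0.4005, -0.1982, 0.1361] q [0.32, 0.42, 0.0, 2.15, -0.0, 0.56, -1.29] F [-0.3, -1.7, 0.6] w0.0299 r0.447 jaw y deg -92.8 tilt 0.06
(array([0.0241, 0.0013, 0.0022]), array([ 0.19, -0.06,  0.01]))
```

```bash
python3 -m creep '[{"tx":0.005,"ty":0.001,"tz":0.002,"wx":0.2,"wy":0.0,"wz":0.0,"claw":1.0},{"tx":0.012,"ty":0.001,"tz":0.002,"wx":0.2,"wy":0.0,"wz":0.0,"claw":1.0},{"tx":0.019,"ty":0.001,"tz":0.002,"wx":0.2,"wy":0.0,"wz":0.0,"claw":1.0},{"tx":0.024,"ty":0.001,"tz":0.002,"wx":0.2,"wy":0.0,"wz":0.0,"claw":1.0},{"tx":0.024,"ty":0.001,"tz":0.002,"wx":0.2,"wy":0.0,"wz":0.0,"claw":1.0}]' 50;python3 -c "
from h import *
s=st();print(goal(s,[.3982,-.1994,.112],-93))
w=bot.grab_frame('wrist');im=bot.grab_frame('side')
cv2.imwrite('pics/w7.png',w);cv2.imwrite('pics/s7.png',cv2.resize(im[100:300,290:440],None,fx=2.6,fy=2.6))"
```

```text
clock: 7.55
position: [0.3992, -0.1993, 0.1122]
tool_rot: [3.089, 1.568, -0.105]
force: [0.2, -0.6, 6.2]
grip_width: 0.0299
t7.55 p [0.3992, -0.1993, 0.1122] q [0.33, 0.47, 0.0, 2.17, -0.0, 0.5, -1.29] F [0.2, -0.6, 6.2] w0.0299 r0.446 jaw y deg -93.0 tilt 0.14
(array([0.0002, 0.0001, 0.001 ]), array([-0.01, -0.14, -0.01]))
```

View pics/s7.png

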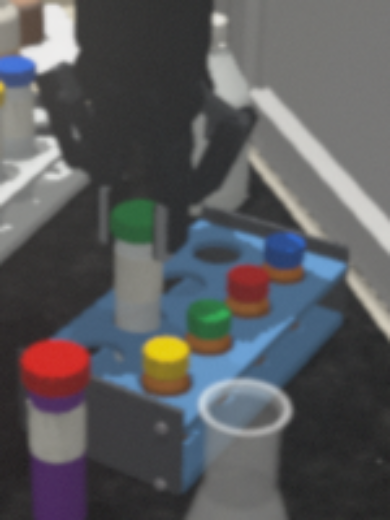

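View pics/w7.png

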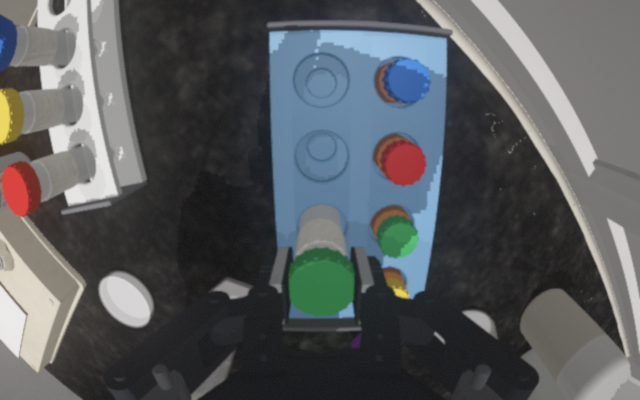

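```bash
python3 -m creep '[{"tx":0.0,"ty":0.0,"tz":0.0,"wx":0.0,"wy":0.0,"wz":0.0,"claw":0.4},{"tx":0.0,"ty":0.0,"tz":0.0,"wx":0.0,"wy":0.0,"wz":0.0,"claw":0.2},{"tx":0.0,"ty":0.0,"tz":0.0,"wx":0.0,"wy":0.0,"wz":0.0,"claw":0.1},{"tx":-0.03,"ty":0.0,"tz":0.0,"wx":0.0,"wy":0.0,"wz":0.0,"claw":0.1},{"tx":-0.08,"ty":0.0,"tz":0.0,"wx":0.0,"wy":0.0,"wz":0.0,"claw":0.0}]' 50;python3 -c "
from h import *
s=st();print(goal(s,[.5532,-.0054,.2],-84.7))
w=bot.grab_frame('wrist');
cv2.imwrite('pics/w8.png',w)"
```

```text
clock: 8.15
position: [0.3974, -0.1986, 0.1914]
tool_rot: [-0.475, 1.568, 2.615]
force: [1.7, -0.6, 0.6]
grip_width: 0.0852
t8.15 p [0.3974, -0.1986, 0.1914] q [0.32, 0.32, 0.01, 2.11, -0.01, 0.71, -1.29] F [1.7, -0.6, 0.6] w0.0852 r0.444 jaw y deg -93.0 tilt 0.18
(array([-0.0087, -0.2011, -0.1454]), array([-8.3 ,  0.16,  0.09]))
```

View pics/w8.png

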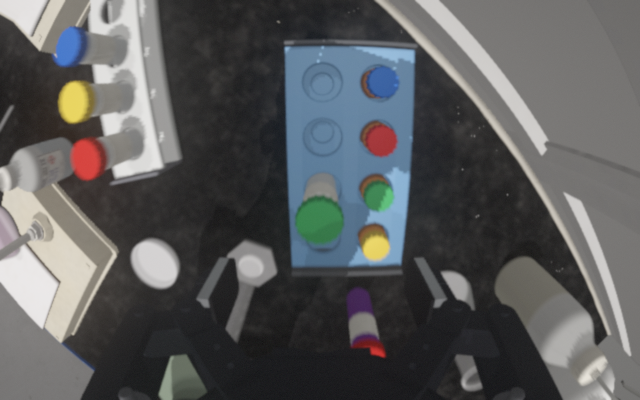

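Green is standing in the well beside the green vial. Now the blue tube.

```bash
python3 -m creep '[{"tx":-0.01,"ty":-0.04,"tz":-0.028,"wx":-1.5,"wy":0.0,"wz":0.0,"claw":0.0},{"tx":-0.01,"ty":-0.08,"tz":-0.056,"wx":-3.0,"wy":0.0,"wz":0.0,"claw":0.0},{"tx":-0.01,"ty":-0.12,"tz":-0.084,"wx":-4.5,"wy":0.0,"wz":0.0,"claw":0.0},{"tx":-0.01,"ty":-0.16,"tz":-0.115,"wx":-6.0,"wy":0.0,"wz":0.0,"claw":0.0},{"tx":-0.009,"ty":-0.19,"tz":-0.137,"wx":-8.0,"wy":0.1,"wz":0.0,"claw":0.0},{"tx":-0.009,"ty":-0.201,"tz":-0.1454,"wx":-8.3,"wy":0.1,"wz":0.1,"claw":0.0},{"tx":-0.009,"ty":-0.201,"tz":-0.1454,"wx":-8.3,"wy":0.1,"wz":0.1,"claw":0.0}]' 50;python3 -c "
from h import *
s=st();c=bot.get_calibration('wrist');im=bot.grab_frame('wrist')
print(goal(s,[.5532,-.0054,.1115],-84.7))
cv2.imwrite('pics/w9.png',im)
for k in H: print(k,[(a,b[2:],fplane(c,*a,.118).round(4)) for a,b in blobs(im,k) if 290<a[0]<350 and a[1]<380])
"
```

```text
clock: 8.9
position: [0.5565, -0.0053, 0.2087]
tool_rot: [2.689, 1.562, -0.359]
force: [0.2, -0.9, -0.4]
grip_width: 0.0852
t8.90 p [0.5565, -0.0053, 0.2087] q [-0.05, 0.46, -0.07, 1.83, 0.05, 0.85, -1.62] F [0.2, -0.9, -0.4] w0.0852 r0.556 jaw y deg -84.6 tilt 0.50
(array([ 0.0972, -0.0006,  0.004 ]), array([ 0.1 , -0.45, -0.22]))
red [([318.9, 313.3], [40, 35, 1101], array([ 0.4604, -0.0136,  0.118 ]))]
yellow [([319.3, 268.3], [39, 39, 1214], array([ 0.5081, -0.0096,  0.118 ]))]
green []
blue [([319.5, 214.8], [42, 43, 1411], array([ 0.555 , -0.0054,  0.118 ]))]
```

```bash
python3 -m creep '[{"tx":0.03,"ty":0.0,"tz":0.003,"wx":0.1,"wy":-0.4,"wz":-0.2,"claw":0.0},{"tx":0.065,"ty":0.0,"tz":0.003,"wx":0.1,"wy":-0.4,"wz":-0.2,"claw":0.0},{"tx":0.09,"ty":0.0,"tz":0.003,"wx":0.1,"wy":-0.4,"wz":-0.2,"claw":0.0},{"tx":0.097,"ty":0.0,"tz":0.003,"wx":0.1,"wy":-0.4,"wz":-0.2,"claw":0.0},{"tx":0.097,"ty":0.0,"tz":0.003,"wx":0.1,"wy":-0.4,"wz":-0.2,"claw":0.0}]' 50; python3 -c "
from h import *
s=st();print(goal(s,[.5532,-.0054,.1115],-84.7))"
```

```text
clock: 9.45
position: [0.5526, -0.0089, 0.1116]
tool_rot: [0.83, 1.569, -2.223]
force: [-0.1, 0.5, 0.7]
grip_width: 0.0857
t9.45 p [0.5526, -0.0089, 0.1116] q [-0.04, 0.6, -0.07, 1.9, 0.06, 0.65, -1.63] F [-0.1, 0.5, 0.7] w0.0857 r0.553 jaw y deg -84.9 tilt 0.10
(array([ 0.0001, -0.0034, -0.0009]), array([-0.22,  0.07, -0.07]))
```

```bash
python3 -m creep '[{"tx":0.0,"ty":-0.0034,"tz":-0.001,"wx":0.0,"wy":0.0,"wz":0.0,"claw":0.0},{"tx":0.0,"ty":-0.0034,"tz":-0.001,"wx":0.0,"wy":0.0,"wz":0.0,"claw":0.6},{"tx":0.0,"ty":-0.0034,"tz":-0.001,"wx":0.0,"wy":0.0,"wz":0.0,"claw":1.0},{"tx":0.0,"ty":-0.0034,"tz":-0.001,"wx":0.0,"wy":0.0,"wz":0.0,"claw":1.0},{"tx":0.0,"ty":-0.0034,"tz":-0.001,"wx":0.0,"wy":0.0,"wz":0.0,"claw":1.0},{"tx":-0.02,"ty":-0.0034,"tz":-0.001,"wx":0.0,"wy":0.0,"wz":0.0,"claw":1.0},{"tx":-0.06,"ty":-0.0034,"tz":-0.001,"wx":0.0,"wy":0.0,"wz":0.0,"claw":1.0}]' 50; python3 -c "
from h import *
s=st();print(goal(s,[.55,-.1,.23],-88),goal(s,[.4941,-.2044,.2],-93))"
```

```text
clock: 10.15
position: [0.552, -0.0054, 0.1702]
tool_rot: [0.198, 1.565, -2.855]
force: [1.6, -0.1, 0.4]
grip_width: 0.03
t10.15 p [0.552, -0.0054, 0.1702] q [-0.05, 0.51, -0.07, 1.86, 0.05, 0.78, -1.63] F [1.6, -0.1, 0.4] w0.0300 r0.552 jaw y deg -84.9 tilt 0.34
(array([-0.0596,  0.0942,  0.0107]), array([ 3.09,  0.33, -0.08])) (array([-0.0291,  0.1932,  0.0755]), array([ 8.09,  0.33, -0.09]))
```

```bash
python3 -m creep '[{"tx":-0.03,"ty":0.025,"tz":0.005,"wx":1.0,"wy":0.0,"wz":0.0,"claw":1.0},{"tx":-0.04,"ty":0.065,"tz":0.02,"wx":2.5,"wy":0.0,"wz":0.0,"claw":1.0},{"tx":-0.04,"ty":0.105,"tz":0.035,"wx":4.0,"wy":0.0,"wz":0.0,"claw":1.0},{"tx":-0.035,"ty":0.145,"tz":0.055,"wx":6.0,"wy":0.2,"wz":0.0,"claw":1.0},{"tx":-0.03,"ty":0.18,"tz":0.07,"wx":8.0,"wy":0.3,"wz":0.0,"claw":1.0},{"tx":-0.029,"ty":0.193,"tz":0.0755,"wx":8.0,"wy":0.3,"wz":0.0,"claw":1.0},{"tx":-0.029,"ty":0.193,"tz":0.0755,"wx":8.0,"wy":0.3,"wz":0.0,"claw":1.0}]' 50; python3 -c "
from h import *
s=st();print(goal(s,[.4941,-.2044,.14],-93))
w=bot.grab_frame('wrist');im=bot.grab_frame('side')
cv2.imwrite('pics/w10.png',w);cv2.imwrite('pics/s10.png',cv2.resize(im[80:280,270:440],None,fx=2.6,fy=2.6))"
```

```text
clock: 10.85
position: [0.4932, -0.2063, 0.1998]
tool_rot: [1.183, 1.568, -2.012]
force: [2.1, 0.5, -0.8]
grip_width: 0.0301
t10.85 p [0.4932, -0.2063, 0.1998] q [0.29, 0.44, -0.0, 1.89, 0.01, 0.81, -1.35] F [2.1, 0.5, -0.8] w0.0301 r0.535 jaw y deg -93.1 tilt 0.13
(array([ 0.0598, -0.002 , -0.0009]), array([-0.08,  0.05, -0.12]))
```

View pics/s10.png

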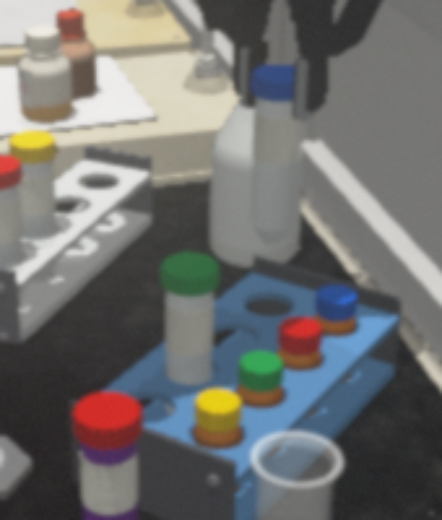

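Green is seated, and the blue tube hangs upright above the rear well. Lowering it.

```bash
python3 -m creep '[{"tx":0.02,"ty":-0.002,"tz":-0.0005,"wx":0.0,"wy":0.0,"wz":0.0,"claw":1.0},{"tx":0.04,"ty":-0.002,"tz":-0.0005,"wx":0.0,"wy":0.0,"wz":0.0,"claw":1.0},{"tx":0.055,"ty":-0.002,"tz":-0.0005,"wx":0.0,"wy":0.0,"wz":0.0,"claw":1.0},{"tx":0.06,"ty":-0.002,"tz":-0.0005,"wx":0.0,"wy":0.0,"wz":0.0,"claw":1.0}]' 50;python3 -c "
from h import *
s=st();print(goal(s,[.4937,-.2044,.111],-93))
"
```

```text
clock: 11.35
position: [0.497, -0.2008, 0.1404]
tool_rot: [2.571, 1.567, -0.618]
force: [3.3, -1.5, 3.7]
grip_width: 0.0297
t11.35 p [0.497, -0.2008, 0.1404] q [0.28, 0.53, -0.01, 1.93, 0.01, 0.68, -1.35] F [3.3, -1.5, 3.7] w0.0297 r0.536 jaw y deg -92.7 tilt 0.19
(array([0.0294, 0.0037, 0.0032]), array([ 0.26, -0.16, -0.1 ]))
```

```bash
python3 -m creep '[{"tx":-0.003,"ty":0.0037,"tz":0.003,"wx":0.2,"wy":0.0,"wz":0.0,"claw":1.0},{"tx":-0.003,"ty":0.0037,"tz":0.003,"wx":0.2,"wy":0.0,"wz":0.0,"claw":1.0},{"tx":0.0,"ty":0.0037,"tz":0.003,"wx":0.2,"wy":0.0,"wz":0.0,"claw":1.0}]' 50;python3 -c "
from h import *
s=st();print(goal(s,[.4937,-.2044,.111],-93))
"
```

```text
clock: 11.65
position: [0.4943, -0.2037, 0.1408]
tool_rot: [2.707, 1.567, -0.485]
force: [0.2, 0.3, -1.6]
grip_width: 0.0296
t11.65 p [0.4943, -0.2037, 0.1408] q [0.29, 0.52, -0.01, 1.94, 0.01, 0.68, -1.35] F [0.2, 0.3, -1.6] w0.0296 r0.535 jaw y deg -92.9 tilt 0.23
(array([0.0298, 0.0007, 0.0007]), array([ 0.11, -0.21, -0.1 ]))
```

```bash
python3 -m creep '[{"tx":0.008,"ty":0.0007,"tz":0.0007,"wx":0.1,"wy":-0.2,"wz":-0.1,"claw":1.0},{"tx":0.016,"ty":0.0007,"tz":0.0007,"wx":0.1,"wy":-0.2,"wz":-0.1,"claw":1.0},{"tx":0.024,"ty":0.0007,"tz":0.0007,"wx":0.1,"wy":-0.2,"wz":-0.1,"claw":1.0},{"tx":0.03,"ty":0.0007,"tz":0.0007,"wx":0.1,"wy":-0.2,"wz":-0.1,"claw":1.0},{"tx":0.03,"ty":0.0007,"tz":0.0007,"wx":0.1,"wy":-0.2,"wz":-0.1,"claw":1.0}]' 50;python3 -c "
from h import *
s=st()
im=bot.grab_frame('side')
cv2.imwrite('pics/s11.png',cv2.resize(im[80:280,270:440],None,fx=2.6,fy=2.6))
"
```

```text
clock: 12.15
position: [0.4946, -0.2045, 0.1108]
tool_rot: [3.059, 1.569, -0.135]
force: [-0.1, 0.2, 11.7]
grip_width: 0.0298
t12.15 p [0.4946, -0.2045, 0.1108] q [0.29, 0.57, -0.01, 1.95, 0.01, 0.62, -1.35] F [-0.1, 0.2, 11.7] w0.0298 r0.535 jaw y deg -93.0 tilt 0.10
```

View pics/s11.png

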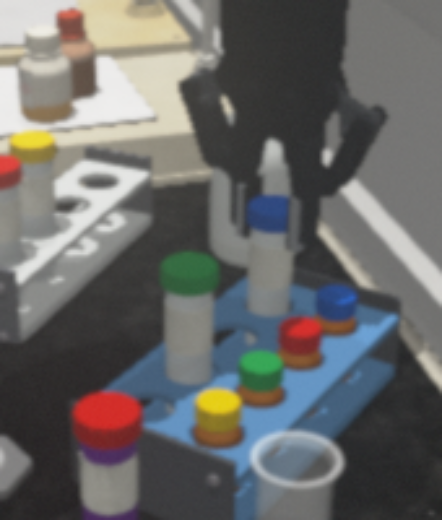

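Blue is home, with the TCP at 0.111 and a light upward reaction. Release, rise, then go to yellow.

```bash
python3 -m creep '[{"tx":0.0,"ty":0.0,"tz":0.0,"wx":0.0,"wy":0.0,"wz":0.0,"claw":0.4},{"tx":0.0,"ty":0.0,"tz":0.0,"wx":0.0,"wy":0.0,"wz":0.0,"claw":0.2},{"tx":0.0,"ty":0.0,"tz":0.0,"wx":0.0,"wy":0.0,"wz":0.0,"claw":0.1},{"tx":-0.03,"ty":0.0,"tz":0.0,"wx":0.0,"wy":0.0,"wz":0.0,"claw":0.1},{"tx":-0.08,"ty":0.0,"tz":0.0,"wx":0.0,"wy":0.0,"wz":0.0,"claw":0.0},{"tx":-0.08,"ty":0.0,"tz":0.0,"wx":0.0,"wy":0.0,"wz":0.0,"claw":0.0}]' 50;python3 -c "
from h import *
s=st();print(goal(s,[.5054,-.0099,.2],-84.7))"
```

```text
clock: 12.8
position: [0.4963, -0.2054, 0.1958]
tool_rot: [2.917, 1.562, -0.277]
force: [-0.2, -0.6, -0.4]
grip_width: 0.0853
t12.80 p [0.4963, -0.2054, 0.1958] q [0.29, 0.45, -0.01, 1.89, 0.0, 0.8, -1.35] F [-0.2, -0.6, -0.4] w0.0853 r0.537 jaw y deg -93.0 tilt 0.49
(array([-0.0046, -0.1957,  0.0012]), array([-8.31, -0.47, -0.14]))
```

```bash
python3 -m creep '[{"tx":-0.005,"ty":-0.04,"tz":0.0,"wx":-1.5,"wy":0.0,"wz":0.0,"claw":0.0},{"tx":-0.005,"ty":-0.085,"tz":0.0,"wx":-3.0,"wy":0.0,"wz":0.0,"claw":0.0},{"tx":-0.005,"ty":-0.13,"tz":0.001,"wx":-5.0,"wy":-0.2,"wz":0.0,"claw":0.0},{"tx":-0.005,"ty":-0.17,"tz":0.001,"wx":-7.0,"wy":-0.4,"wz":-0.1,"claw":0.0},{"tx":-0.005,"ty":-0.1955,"tz":0.001,"wx":-8.3,"wy":-0.5,"wz":-0.1,"claw":0.0},{"tx":-0.005,"ty":-0.1955,"tz":0.001,"wx":-8.3,"wy":-0.5,"wz":-0.1,"claw":0.0},{"tx":-0.005,"ty":-0.1955,"tz":0.001,"wx":-8.3,"wy":-0.5,"wz":-0.1,"claw":0.0}]' 50;python3 -c "
from h import *
s=st();c=bot.get_calibration('wrist');im=bot.grab_frame('wrist')
print(goal(s,[.5054,-.0099,.1115],-84.7))
cv2.imwrite('pics/w12.png',im)
for k in H: print(k,[(a,b[2:],fplane(c,*a,.118).round(4)) for a,b in blobs(im,k) if 290<a[0]<350 and a[1]<380])
"
```

```text
clock: 13.5
position: [0.5055, -0.01, 0.2003]
tool_rot: [0.845, 1.57, -2.204]
force: [-1.0, -0.8, -0.7]
grip_width: 0.0853
t13.50 p [0.5055, -0.01, 0.2003] q [-0.03, 0.4, -0.08, 1.96, 0.05, 0.79, -1.62] F [-1.0, -0.8, -0.7] w0.0853 r0.506 jaw y deg -84.7 tilt 0.06
(array([ 0.0888, -0.0002,  0.0001]), array([ 0.03,  0.04, -0.05]))
red [([319.3, 270.0], [45, 42, 1441], array([ 0.4597, -0.0137,  0.118 ]))]
yellow [([319.6, 213.9], [44, 46, 1558], array([ 0.5073, -0.0096,  0.118 ]))]
green []
blue []
```

View pics/w12.png

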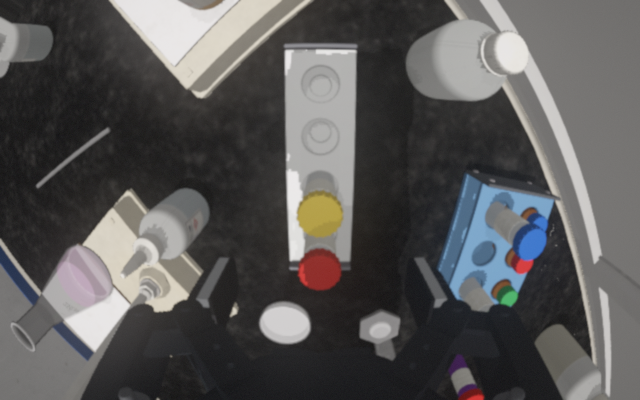

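```bash
python3 -m creep '[{"tx":0.03,"ty":0.0,"tz":0.0,"wx":0.0,"wy":0.0,"wz":0.0,"claw":0.0},{"tx":0.065,"ty":0.0,"tz":0.0,"wx":0.0,"wy":0.0,"wz":0.0,"claw":0.0},{"tx":0.085,"ty":0.0,"tz":0.0,"wx":0.0,"wy":0.0,"wz":0.0,"claw":0.0},{"tx":0.0888,"ty":0.0,"tz":0.0,"wx":0.0,"wy":0.0,"wz":0.0,"claw":0.0},{"tx":0.0888,"ty":0.0,"tz":0.0,"wx":0.0,"wy":0.0,"wz":0.0,"claw":0.0},{"tx":0.0888,"ty":0.0,"tz":0.0,"wx":0.0,"wy":0.0,"wz":0.0,"claw":0.0}]' 50; python3 -c "
from h import *
s=st();print(goal(s,[.5056,-.0099,.1115],-84.7))"
```

```text
clock: 14.15
position: [0.506, -0.0113, 0.1126]
tool_rot: [2.002, 1.569, -1.049]
force: [0.2, -0.2, 0.4]
grip_width: 0.0852
t14.15 p [0.506, -0.0113, 0.1126] q [-0.04, 0.54, -0.07, 2.02, 0.07, 0.59, -1.64] F [0.2, -0.2, 0.4] w0.0852 r0.506 jaw y deg -84.8 tilt 0.08
(array([ 0.0011, -0.0015,  0.0003]), array([-0.1 , -0.03, -0.07]))
```

```bash
python3 -m creep '[{"tx":0.001,"ty":-0.0015,"tz":0.0,"wx":0.0,"wy":0.0,"wz":0.0,"claw":0.0},{"tx":0.001,"ty":-0.0015,"tz":0.0,"wx":0.0,"wy":0.0,"wz":0.0,"claw":0.6},{"tx":0.001,"ty":-0.0015,"tz":0.0,"wx":0.0,"wy":0.0,"wz":0.0,"claw":1.0},{"tx":0.001,"ty":-0.0015,"tz":0.0,"wx":0.0,"wy":0.0,"wz":0.0,"claw":1.0},{"tx":0.001,"ty":-0.0015,"tz":0.0,"wx":0.0,"wy":0.0,"wz":0.0,"claw":1.0},{"tx":-0.02,"ty":-0.0015,"tz":0.0,"wx":0.0,"wy":0.0,"wz":0.0,"claw":1.0},{"tx":-0.06,"ty":-0.0015,"tz":0.0,"wx":0.0,"wy":0.0,"wz":0.0,"claw":1.0},{"tx":-0.09,"ty":0.0,"tz":0.0,"wx":0.0,"wy":0.0,"wz":0.0,"claw":1.0}]' 50; python3 -c "
from h import *
s=st();print(goal(s,[.45,-.1,.25],-89),goal(s,[.3503,-.1969,.25],-93))"
```

```text
clock: 14.95
position: [0.5059, -0.0111, 0.2042]
tool_rot: [2.129, 1.57, -0.922]
force: [-0.4, 0.6, -1.0]
grip_width: 0.0302
t14.95 p [0.5059, -0.0111, 0.2042] q [-0.03, 0.39, -0.08, 1.95, 0.05, 0.8, -1.62] F [-0.4, 0.6, -1.0] w0.0302 r0.506 jaw y deg -84.8 tilt 0.07
(array([-0.0458,  0.0835,  0.0637]), array([ 4.21, -0.04, -0.06])) (array([-0.0457,  0.171 ,  0.1718]), array([ 8.21, -0.04, -0.06]))
```

```bash
python3 -m creep '[{"tx":-0.03,"ty":0.033,"tz":0.015,"wx":1.5,"wy":0.0,"wz":0.0,"claw":1.0},{"tx":-0.046,"ty":0.065,"tz":0.05,"wx":3.0,"wy":0.0,"wz":0.0,"claw":1.0},{"tx":-0.046,"ty":0.1,"tz":0.085,"wx":4.5,"wy":0.0,"wz":0.0,"claw":1.0},{"tx":-0.046,"ty":0.13,"tz":0.12,"wx":6.0,"wy":0.0,"wz":0.0,"claw":1.0},{"tx":-0.046,"ty":0.155,"tz":0.15,"wx":7.5,"wy":0.0,"wz":0.0,"claw":1.0},{"tx":-0.046,"ty":0.171,"tz":0.1718,"wx":8.2,"wy":0.0,"wz":0.0,"claw":1.0},{"tx":-0.046,"ty":0.171,"tz":0.1718,"wx":8.2,"wy":0.0,"wz":0.0,"claw":1.0},{"tx":-0.046,"ty":0.171,"tz":0.1718,"wx":8.2,"wy":0.0,"wz":0.0,"claw":1.0}]' 50; python3 -c "
from h import *
s=st();print(goal(s,[.3506,-.1969,.18],-93))
im=bot.grab_frame('side')
cv2.imwrite('pics/s13.png',cv2.resize(im[80:280,270:440],None,fx=2.6,fy=2.6))"
```

```text
clock: 15.75
position: [0.3503, -0.197, 0.2504]
tool_rot: [2.463, 1.569, -0.731]
force: [1.1, 1.1, -0.8]
grip_width: 0.0304
t15.75 p [0.3503, -0.197, 0.2504] q [0.32, 0.16, 0.05, 2.15, -0.01, 0.83, -1.25] F [1.1, 1.1, -0.8] w0.0304 r0.402 jaw y deg -93.0 tilt 0.10
(array([ 0.0704, -0.0002, -0.0002]), array([-0.03, -0.08, -0.06]))
```

View pics/s13.png

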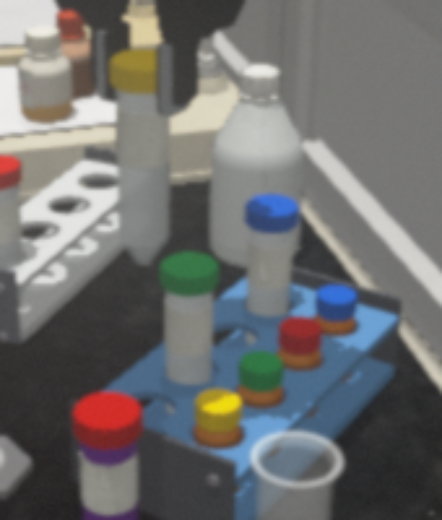

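```bash
python3 -m creep '[{"tx":0.03,"ty":0.0,"tz":0.0,"wx":0.0,"wy":0.0,"wz":0.0,"claw":1.0},{"tx":0.06,"ty":0.0,"tz":0.0,"wx":0.0,"wy":0.0,"wz":0.0,"claw":1.0},{"tx":0.09,"ty":0.0,"tz":0.0,"wx":0.0,"wy":0.0,"wz":0.0,"claw":1.0},{"tx":0.1,"ty":0.0,"tz":0.0,"wx":0.0,"wy":0.0,"wz":0.0,"claw":1.0},{"tx":0.1,"ty":0.0,"tz":0.0,"wx":0.0,"wy":0.0,"wz":0.0,"claw":1.0},{"tx":0.1,"ty":0.0,"tz":0.0,"wx":0.0,"wy":0.0,"wz":0.0,"claw":1.0}]' 50; python3 -c "
from h import *
s=st();print(goal(s,[.3506,-.1969,.111],-93))"
```

```text
clock: 16.4
position: [0.3516, -0.1966, 0.1511]
tool_rot: [2.62, 1.569, -0.573]
force: [0.2, 0.9, 0.2]
grip_width: 0.0301
t16.40 p [0.3516, -0.1966, 0.1511] q [0.33, 0.34, 0.04, 2.25, -0.02, 0.55, -1.24] F [0.2, 0.9, 0.2] w0.0301 r0.403 jaw y deg -92.9 tilt 0.12
(array([0.0401, 0.0003, 0.001 ]), array([ 0.07, -0.1 , -0.06]))
```

```bash
python3 -m creep '[{"tx":0.01,"ty":0.0003,"tz":0.001,"wx":0.0,"wy":-0.1,"wz":0.0,"claw":1.0},{"tx":0.02,"ty":0.0003,"tz":0.001,"wx":0.0,"wy":-0.1,"wz":0.0,"claw":1.0},{"tx":0.03,"ty":0.0003,"tz":0.001,"wx":0.0,"wy":-0.1,"wz":0.0,"claw":1.0},{"tx":0.037,"ty":0.0003,"tz":0.001,"wx":0.0,"wy":-0.1,"wz":0.0,"claw":1.0},{"tx":0.04,"ty":0.0003,"tz":0.001,"wx":0.0,"wy":-0.1,"wz":0.0,"claw":1.0},{"tx":0.04,"ty":0.0003,"tz":0.001,"wx":0.0,"wy":-0.1,"wz":0.0,"claw":1.0}]' 50; python3 -c "
from h import *
s=st()
im=bot.grab_frame('side')
cv2.imwrite('pics/s14.png',cv2.resize(im[80:280,270:440],None,fx=2.6,fy=2.6))"
```

```text
clock: 17.0
position: [0.3517, -0.1973, 0.1114]
tool_rot: [2.49, 1.568, -0.703]
force: [0.7, 0.9, 22.1]
grip_width: 0.0298
t17.00 p [0.3517, -0.1973, 0.1114] q [0.34, 0.43, 0.03, 2.28, -0.03, 0.44, -1.23] F [0.7, 0.9, 22.1] w0.0298 r0.403 jaw y deg -92.9 tilt 0.15
```

View pics/s14.png

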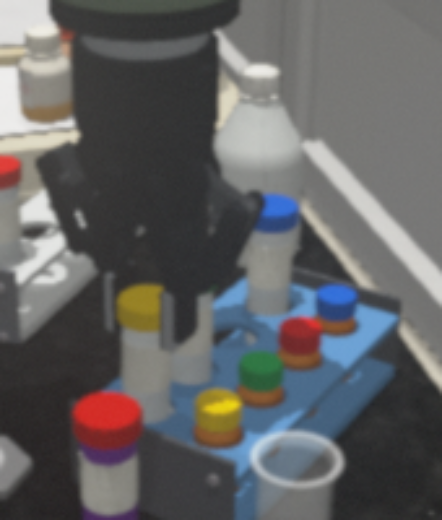

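Yellow is home, with 22 N of floor reaction. Release, rise, then go to red.

```bash
python3 -m creep '[{"tx":-0.001,"ty":0.0,"tz":0.0,"wx":0.0,"wy":0.0,"wz":0.0,"claw":0.4},{"tx":-0.001,"ty":0.0,"tz":0.0,"wx":0.0,"wy":0.0,"wz":0.0,"claw":0.2},{"tx":-0.001,"ty":0.0,"tz":0.0,"wx":0.0,"wy":0.0,"wz":0.0,"claw":0.1},{"tx":-0.03,"ty":0.0,"tz":0.0,"wx":0.0,"wy":0.0,"wz":0.0,"claw":0.1},{"tx":-0.08,"ty":0.0,"tz":0.0,"wx":0.0,"wy":0.0,"wz":0.0,"claw":0.0},{"tx":-0.11,"ty":0.0,"tz":0.0,"wx":0.0,"wy":0.0,"wz":0.0,"claw":0.0},{"tx":-0.11,"ty":0.0,"tz":0.0,"wx":0.0,"wy":0.0,"wz":0.0,"claw":0.0}]' 50;python3 -c "
from h import *
s=st();print(goal(s,[.4580,-.0143,.2],-84.7));cv2.imwrite('pics/w15.png',bot.grab_frame('wrist'))"
```

```text
clock: 17.75
position: [0.3527, -0.1977, 0.2247]
tool_rot: [2.73, 1.563, -0.463]
force: [0.5, -0.7, -0.9]
grip_width: 0.0858
t17.75 p [0.3527, -0.1977, 0.2247] q [0.32, 0.2, 0.05, 2.18, -0.01, 0.75, -1.24] F [0.5, -0.7, -0.9] w0.0858 r0.404 jaw y deg -92.9 tilt 0.46
(array([ 0.0248, -0.1886, -0.0955]), array([-8.25, -0.41, -0.21]))
```

View pics/w15.png

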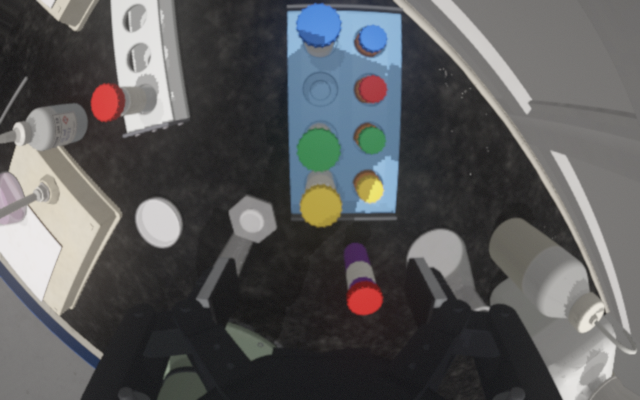

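Blue, green and yellow all stand beside their matching vials, and only the well by the red vial is empty.

```bash
python3 -m creep '[{"tx":0.0,"ty":-0.035,"tz":-0.018,"wx":-1.5,"wy":0.0,"wz":0.0,"claw":0.0},{"tx":0.0,"ty":-0.075,"tz":-0.038,"wx":-3.0,"wy":0.0,"wz":0.0,"claw":0.0},{"tx":0.01,"ty":-0.115,"tz":-0.058,"wx":-5.0,"wy":-0.2,"wz":0.0,"claw":0.0},{"tx":0.02,"ty":-0.155,"tz":-0.078,"wx":-7.0,"wy":-0.4,"wz":-0.1,"claw":0.0},{"tx":0.025,"ty":-0.1885,"tz":-0.0955,"wx":-8.2,"wy":-0.4,"wz":-0.2,"claw":0.0},{"tx":0.025,"ty":-0.1885,"tz":-0.0955,"wx":-8.2,"wy":-0.4,"wz":-0.2,"claw":0.0},{"tx":0.025,"ty":-0.1885,"tz":-0.0955,"wx":-8.2,"wy":-0.4,"wz":-0.2,"claw":0.0},{"tx":0.025,"ty":-0.1885,"tz":-0.0955,"wx":-8.2,"wy":-0.4,"wz":-0.2,"claw":0.0}]' 50;python3 -c "
from h import *
s=st();c=bot.get_calibration('wrist');im=bot.grab_frame('wrist')
print(goal(s,[.4580,-.0143,.1115],-84.7))
cv2.imwrite('pics/w16.png',im)
for k in ['red']: print(k,[(a,b[2:],fplane(c,*a,.118).round(4)) for a,b in blobs(im,k) if 290<a[0]<350 and a[1]<380])
"
```

```text
clock: 18.6
position: [0.4565, -0.0149, 0.1972]
tool_rot: [-0.148, 1.567, 3.084]
force: [0.5, -0.5, -0.7]
grip_width: 0.0852
t18.60 p [0.4565, -0.0149, 0.1972] q [-0.03, 0.33, -0.09, 2.07, 0.04, 0.74, -1.62] F [0.5, -0.5, -0.7] w0.0852 r0.457 jaw y deg -84.8 tilt 0.20
(array([ 0.0857, -0.0004, -0.0018]), array([-0.1 ,  0.19,  0.03]))
red [([318.9, 214.3], [47, 47, 1702], array([ 0.4589, -0.0138,  0.118 ]))]
```

```bash
python3 -m creep '[{"tx":0.03,"ty":0.0,"tz":-0.0015,"wx":0.0,"wy":0.2,"wz":0.0,"claw":0.0},{"tx":0.065,"ty":0.0,"tz":-0.0015,"wx":0.0,"wy":0.2,"wz":0.0,"claw":0.0},{"tx":0.083,"ty":0.0,"tz":-0.0015,"wx":0.0,"wy":0.2,"wz":0.0,"claw":0.0},{"tx":0.0857,"ty":0.0,"tz":-0.0015,"wx":0.0,"wy":0.2,"wz":0.0,"claw":0.0},{"tx":0.0857,"ty":0.0,"tz":-0.0015,"wx":0.0,"wy":0.2,"wz":0.0,"claw":0.0},{"tx":0.0857,"ty":0.0,"tz":-0.0015,"wx":0.0,"wy":0.2,"wz":0.0,"claw":0.0}]' 50; python3 -c "
from h import *
s=st();print(goal(s,[.4580,-.0143,.1115],-84.7))"
```

```text
clock: 19.25
position: [0.4583, -0.0152, 0.1128]
tool_rot: [-2.979, 1.569, 0.252]
force: [0.2, 0.4, 0.6]
grip_width: 0.0855
t19.25 p [0.4583, -0.0152, 0.1128] q [-0.04, 0.48, -0.08, 2.14, 0.07, 0.52, -1.65] F [0.2, 0.4, 0.6] w0.0855 r0.459 jaw y deg -84.9 tilt 0.12
(array([ 0.0013, -0.0009,  0.0002]), array([-0.16, -0.12,  0.02]))
```

```bash
python3 -m creep '[{"tx":0.001,"ty":-0.001,"tz":0.0,"wx":0.0,"wy":-0.1,"wz":0.0,"claw":0.0},{"tx":0.001,"ty":-0.001,"tz":0.0,"wx":0.0,"wy":-0.1,"wz":0.0,"claw":0.6},{"tx":0.001,"ty":-0.001,"tz":0.0,"wx":0.0,"wy":-0.1,"wz":0.0,"claw":1.0},{"tx":0.001,"ty":-0.001,"tz":0.0,"wx":0.0,"wy":-0.1,"wz":0.0,"claw":1.0},{"tx":0.001,"ty":-0.001,"tz":0.0,"wx":0.0,"wy":-0.1,"wz":0.0,"claw":1.0},{"tx":-0.02,"ty":-0.001,"tz":0.0,"wx":0.0,"wy":-0.1,"wz":0.0,"claw":1.0},{"tx":-0.06,"ty":-0.001,"tz":0.0,"wx":0.0,"wy":-0.1,"wz":0.0,"claw":1.0},{"tx":-0.1,"ty":0.0,"tz":0.0,"wx":0.0,"wy":-0.1,"wz":0.0,"claw":1.0}]' 50; python3 -c "
from h import *
s=st();print(goal(s,[.4462,-.2019,.25],-93))"
```

```text
clock: 20.05
position: [0.4575, -0.0151, 0.2138]
tool_rot: [-0.404, 1.569, 2.827]
force: [0.8, 0.3, -0.0]
grip_width: 0.03
t20.05 p [0.4575, -0.0151, 0.2138] q [-0.02, 0.31, -0.09, 2.06, 0.04, 0.78, -1.62] F [0.8, 0.3, -0.0] w0.0300 r0.458 jaw y deg -84.9 tilt 0.08
(array([-0.0363,  0.185 ,  0.0281]), array([8.15, 0.08, 0.03]))
```

```bash
python3 -m creep '[{"tx":-0.03,"ty":0.03,"tz":0.005,"wx":1.5,"wy":0.0,"wz":0.0,"claw":1.0},{"tx":-0.037,"ty":0.07,"tz":0.01,"wx":3.0,"wy":0.0,"wz":0.0,"claw":1.0},{"tx":-0.037,"ty":0.11,"tz":0.016,"wx":5.0,"wy":0.0,"wz":0.0,"claw":1.0},{"tx":-0.037,"ty":0.15,"tz":0.022,"wx":6.5,"wy":0.0,"wz":0.0,"claw":1.0},{"tx":-0.037,"ty":0.175,"tz":0.027,"wx":7.5,"wy":0.0,"wz":0.0,"claw":1.0},{"tx":-0.036,"ty":0.185,"tz":0.028,"wx":8.2,"wy":0.1,"wz":0.0,"claw":1.0},{"tx":-0.036,"ty":0.185,"tz":0.028,"wx":8.2,"wy":0.1,"wz":0.0,"claw":1.0},{"tx":-0.036,"ty":0.185,"tz":0.028,"wx":8.2,"wy":0.1,"wz":0.0,"claw":1.0}]' 50; python3 -c "
from h import *
s=st();print(goal(s,[.4462,-.2019,.15],-93))
im=bot.grab_frame('side');w=bot.grab_frame('wrist')
cv2.imwrite('pics/v17.png',np.hstack([cv2.resize(im[80:280,270:440],None,fx=2.2,fy=2.2),cv2.resize(w[0:300,230:430],None,fx=1.4667,fy=1.4667)]))"
```

```text
clock: 20.85
position: [0.4465, -0.2007, 0.2496]
tool_rot: [-1.68, 1.57, 1.41]
force: [-0.1, 0.3, -1.1]
grip_width: 0.03
t20.85 p [0.4465, -0.2007, 0.2496] q [0.28, 0.31, 0.03, 1.95, -0.01, 0.89, -1.31] F [-0.1, 0.3, -1.1] w0.0300 r0.490 jaw y deg -93.0 tilt 0.06
(array([0.0996, 0.0013, 0.0002]), array([ 0.03, -0.01,  0.06]))
```

View pics/v17.png

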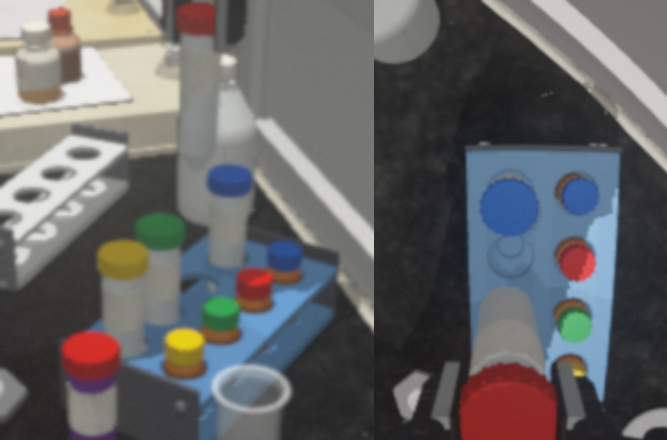

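The transport rack is empty, and the red tube hangs upright over the row with the red well still open. Lowering it.

```bash
python3 -m creep '[{"tx":0.025,"ty":0.001,"tz":0.0,"wx":0.0,"wy":0.0,"wz":0.0,"claw":1.0},{"tx":0.05,"ty":0.001,"tz":0.0,"wx":0.0,"wy":0.0,"wz":0.0,"claw":1.0},{"tx":0.075,"ty":0.001,"tz":0.0,"wx":0.0,"wy":0.0,"wz":0.0,"claw":1.0},{"tx":0.095,"ty":0.001,"tz":0.0,"wx":0.0,"wy":0.0,"wz":0.0,"claw":1.0},{"tx":0.1,"ty":0.001,"tz":0.0,"wx":0.0,"wy":0.0,"wz":0.0,"claw":1.0},{"tx":0.1,"ty":0.001,"tz":0.0,"wx":0.0,"wy":0.0,"wz":0.0,"claw":1.0}]' 50; python3 -c "
from h import *
s=st();print(goal(s,[.4464,-.2019,.1112],-93))"
```

```text
clock: 21.55
position: [0.4466, -0.2007, 0.1496]
tool_rot: [-1.159, 1.569, 1.933]
force: [0.2, -0.9, 0.8]
grip_width: 0.0299
t21.55 p [0.4466, -0.2007, 0.1496] q [0.29, 0.46, 0.02, 2.04, -0.02, 0.65, -1.3] F [0.2, -0.9, 0.8] w0.0299 r0.490 jaw y deg -92.9 tilt 0.08
(array([0.0384, 0.0012, 0.0002]), array([0.14, 0.03, 0.08]))
```

```bash
python3 -m creep '[{"tx":0.01,"ty":0.001,"tz":0.0,"wx":0.1,"wy":0.0,"wz":0.0,"claw":1.0},{"tx":0.02,"ty":0.001,"tz":0.0,"wx":0.1,"wy":0.0,"wz":0.0,"claw":1.0},{"tx":0.03,"ty":0.001,"tz":0.0,"wx":0.1,"wy":0.0,"wz":0.0,"claw":1.0},{"tx":0.036,"ty":0.001,"tz":0.0,"wx":0.1,"wy":0.0,"wz":0.0,"claw":1.0},{"tx":0.0385,"ty":0.001,"tz":0.0,"wx":0.1,"wy":0.0,"wz":0.0,"claw":1.0},{"tx":0.0385,"ty":0.001,"tz":0.0,"wx":0.1,"wy":0.0,"wz":0.0,"claw":1.0}]' 50; python3 -c "
from h import *
s=st()
im=bot.grab_frame('side')
cv2.imwrite('pics/s18.png',cv2.resize(im[80:280,270:440],None,fx=2.6,fy=2.6))"
```

```text
clock: 22.15
position: [0.4479, -0.202, 0.1118]
tool_rot: [-2.785, 1.568, 0.305]
force: [0.5, 1.4, 20.1]
grip_width: 0.03
t22.15 p [0.4479, -0.202, 0.1118] q [0.29, 0.52, 0.02, 2.06, -0.02, 0.56, -1.3] F [0.5, 1.4, 20.1] w0.0300 r0.491 jaw y deg -93.0 tilt 0.14
```

View pics/s18.png

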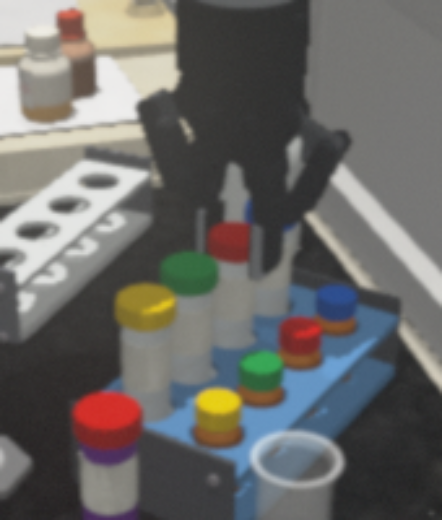

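```bash
python3 -m creep '[{"tx":-0.001,"ty":0.0,"tz":0.0,"wx":0.0,"wy":0.0,"wz":0.0,"claw":0.4},{"tx":-0.001,"ty":0.0,"tz":0.0,"wx":0.0,"wy":0.0,"wz":0.0,"claw":0.2},{"tx":-0.001,"ty":0.0,"tz":0.0,"wx":0.0,"wy":0.0,"wz":0.0,"claw":0.1},{"tx":-0.03,"ty":0.0,"tz":0.0,"wx":0.0,"wy":0.0,"wz":0.0,"claw":0.1},{"tx":-0.08,"ty":0.0,"tz":0.0,"wx":0.0,"wy":0.0,"wz":0.0,"claw":0.0},{"tx":-0.13,"ty":-0.01,"tz":0.0,"wx":0.0,"wy":0.0,"wz":0.0,"claw":0.0},{"tx":-0.17,"ty":-0.05,"tz":0.01,"wx":0.0,"wy":0.0,"wz":0.0,"claw":0.0},{"tx":-0.18,"ty":-0.09,"tz":0.03,"wx":0.0,"wy":0.0,"wz":0.0,"claw":0.0}]' 50
python3 -m creep '[{"tx":0.0,"ty":-0.03,"tz":0.02,"wx":0.0,"wy":0.0,"wz":0.0,"claw":0.0},{"tx":0.0,"ty":-0.06,"tz":0.05,"wx":0.0,"wy":0.0,"wz":0.0,"claw":0.0},{"tx":0.0,"ty":-0.06,"tz":0.05,"wx":0.0,"wy":0.0,"wz":0.0,"claw":0.0},{"tx":0.0,"ty":-0.06,"tz":0.05,"wx":0.0,"wy":0.0,"wz":0.0,"claw":0.0}]'
python3 -c "
from h import *
import pickle
s=st();c=bot.get_calibration('wrist');w=bot.grab_frame('wrist');im=bot.grab_frame('side');t=bot.grab_frame('top')
cv2.imwrite('pics/t19.png',t);cv2.imwrite('pics/w19.png',w);pickle.dump((s,c),open('w19.pkl','wb'))
cv2.imwrite('pics/s19.png',cv2.resize(im[80:300,270:440],None,fx=2.6,fy=2.6))"
```

```text
clock: 23.0
position: [0.4242, -0.1132, 0.2937]
tool_rot: [-3.112, 1.565, -0.024]
force: [0.6, 2.0, 0.0]
grip_width: 0.0853
clock: 23.4
position: [0.3774, -0.0504, 0.2936]
tool_rot: [-3.126, 1.564, -0.037]
force: [0.4, -0.4, 0.4]
grip_width: 0.0854
t23.40 p [0.3774, -0.0504, 0.2936] q [0.04, 0.06, -0.07, 2.13, 0.01, 0.94, -1.65] F [0.4, -0.4, 0.4] w0.0854 r0.381 jaw y deg -93.0 tilt 0.40
```

View pics/s19.png

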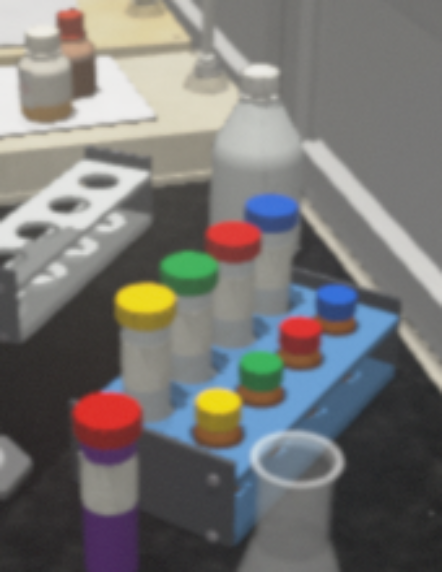

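View pics/t19.png

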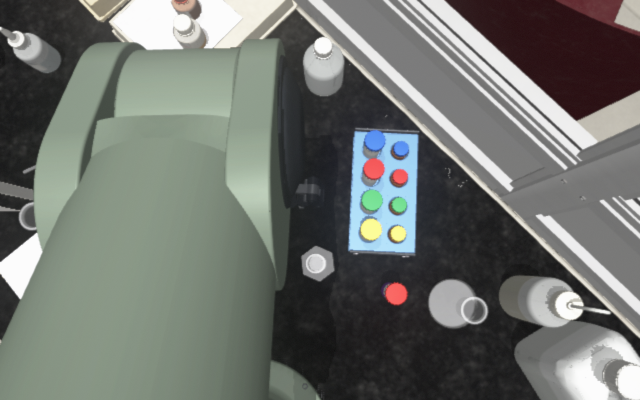

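View pics/w19.png

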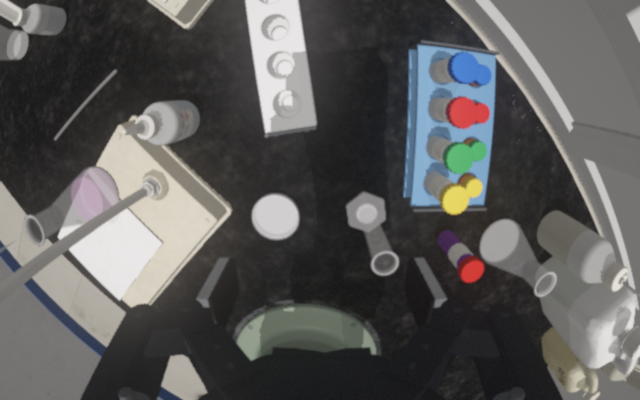

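All colours match and the arm stands clear. Now I triangulate the cap heights to check that each tube is home.

```bash
python3 - <<'E'
from h import *
ct=bot.get_calibration("top");cs=bot.get_calibration("side")
t=cv2.imread("pics/t19.png");s=bot.grab_frame("side")
for k,W in (("blue",[.4941,-.2044]),("red",[.4462,-.2019]),("green",[.3982,-.1994]),("yellow",[.3503,-.1969])):
    a=[b[0] for b in blobs(t,k) if 360<b[0][0]<386 and 125<b[0][1]<245]
    e=proj(cs,[*W,.1135]);b=[x for x in blobs(s,k) if np.hypot(*(np.array(x[0])-e))<15]
    if a: print(k,"top",a[0],"exp",proj(ct,[*W,.118]).round(1),"xy@.118",plane(ct,*a[0],.118).round(4)[:2],"side",[x[0] for x in b],"exp",e.round(1))
im=cv2.resize(t[120:260,340:425],None,fx=4,fy=4,interpolation=cv2.INTER_CUBIC);cv2.imwrite("pics/t20.png",im);st()
E
```

```text
blue top [374.3, 140.1] exp [375.3 138.6] xy@.118 [ 0.4916 -0.2028] side [[374.4, 160.8]] exp [374.8 161.7]
red top [373.5, 168.5] exp [373.9 168.2] xy@.118 [ 0.4457 -0.2012] side [[359.4, 171.7]] exp [359.8 172.8]
green top [372.3, 195.7] exp [372.6 198.3] xy@.118 [ 0.4023 -0.199 ] side [[342.1, 182.0]] exp [343.5 185. ]
t23.60 p [0.3779, -0.0512, 0.2932] q [0.04, 0.06, -0.07, 2.13, 0.01, 0.94, -1.65] F [1.1, -0.6, 0.2] w0.0854 r0.381 jaw y deg -93.2 tilt 0.33
```

View pics/t20.png

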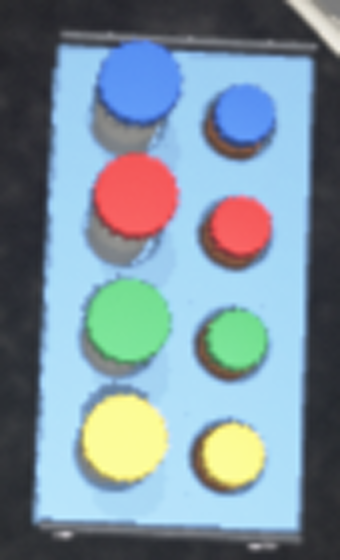

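```bash
python3 - <<'E'
from h import *
ct=bot.get_calibration("top");cs=bot.get_calibration("side")
H.update(yellow=((20,35),));t=cv2.imread("pics/t19.png");s=bot.grab_frame("side");cv2.imwrite("pics/s20.png",s)
def P(c): return np.array([[c["fx"],0,c["cx"]],[0,c["fy"],c["cy"]],[0,0,1]])@np.c_[np.array(c["R"]),np.array(c["t"])]
for k,W in (("blue",[.4941,-.2044]),("red",[.4462,-.2019]),("green",[.3982,-.1994]),("yellow",[.3503,-.1969])):
    et=proj(ct,[*W,.118]);e=proj(cs,[*W,.1135])
    A=[b for b in blobs(t,k,90) if np.hypot(*(b[0]-et))<12];B=[b for b in blobs(s,k,90) if np.hypot(*(b[0]-e))<15]
    for a in A:
      for b in B:
        X=cv2.triangulatePoints(P(ct),P(cs),np.array(a[0]),np.array(b[0])).ravel();print(k,(X[:3]/X[3]).round(4),a[0],a[1][2:],b[0],b[1][2:])
# initial tubes in transport rack: same method as reference height
t0=cv2.imread("pics/a_top.png");s0=cv2.imread("pics/a_side.png")
for k,a in (("red",(255.4,161.9)),("yellow",(253.4,132.6)),("green",(249.2,74.5)),("blue",(251.4,103.7))):
    e={"red":(268.3,145.2),"yellow":(282.5,135.6),"blue":(295.1,126.5),"green":(306.4,118)}[k]
    B=[b for b in blobs(s0,k,90) if np.hypot(*(np.array(b[0])-e))<8]
    for b in B:
        X=cv2.triangulatePoints(P(ct),P(cs),np.array(a),np.array(b[0])).ravel();print("ref",k,(X[:3]/X[3]).round(4),b[1][2:])
E
```

```text
blue [ 0.4916 -0.2014  0.1145] [371.5, 141.7] [34, 41, 487] [374.4, 161.0] [21, 14, 233]
red [ 0.4458 -0.201   0.1151] [373.4, 168.6] [20, 22, 349] [359.0, 171.9] [23, 15, 288]
green [ 0.3959 -0.198   0.1158] [371.4, 200.0] [20, 21, 333] [342.2, 184.0] [23, 17, 302]
yellow [ 0.3501 -0.1959  0.1151] [370.4, 229.1] [20, 21, 340] [325.2, 197.1] [25, 19, 397]
ref red [ 0.4563 -0.0137  0.1144] [19, 13, 206]
ref yellow [ 0.5043 -0.0098  0.1147] [18, 13, 189]
ref green [ 0.5995 -0.0006  0.1185] [15, 8, 87]
ref blue [ 0.5521 -0.0056  0.1154] [17, 11, 145]
```

```bash
python3 -c "
from h import *
print(bot.job_done())"
```

```text
the job is handed in; nothing more can be done
None
```

I moved all four tall tubes into the front row of the blue rack and handed the job in. From the rear the row reads blue, red, green, yellow, so each tube stands in the well in front of the vial with the same cap colour. The arm was drawn in to swing past the burette stand, and the purple red-capped tube was not touched. The clock read about 24 s at the end, against the 96 s limit.

**Last checks:**
- **Height:** triangulated from the top and side cameras, the caps stand at 114.5–115.8 mm. The same method gave 114.4–115.4 mm for three of the tubes in the transport rack; green's starting value, 118.5 mm, is unreliable because only part of its cap was picked out. The tubes are therefore home, to within about 1 mm.
- **Position:** the caps lie within about 3–4 mm of the well centres. That is ordinary play for a loose tube.
- **Vials and arm:** the four vials are in their wells. The gripper was open, clear of everything, and read no meaningful force.
- **Forces:** the highest wrist force I read was about 22 N, when pressing the yellow tube home.

**What disagreed:**
- **Green position:** one pass put the green cap about 4 mm off and missed yellow altogether, because the colour mask caught only part of the caps. A wider mask removed both errors.
- **Blue tube:** on the way down, the arm overshot about 3 mm sideways. I corrected that before pushing the tube home.

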